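# Send the long pressing weight down the rocker chute into its tilt-out bin

### The arm

A 7-joint arm with a two-finger parallel gripper is mounted at the origin on the work surface. World frame = base frame: x ahead of the robot, y to its left, z up, the work surface at z = 0. Lengths are in m, angles in degrees, forces in N, time in s.
With the tool pointing down it reaches from about 0.425 to 0.875 m from the base axis. Payload 4.7 kg.
Tool frame: the origin (TCP) lies at the very end of the fingers, on their centre line; the grasp point (between the pads) lies 19 mm behind it; z points along the fingers, y is the direction in which the jaws open and shut (so a half turn about z gives the same grasp; the last joint's range is limited). The gripper opens to 87 mm and grips with 3 to 60 N. Pads are 19 mm wide; open, the fingers measure 117 mm over their backs; the gripper's body (75 mm by 190 mm) begins 51 mm behind the grasp point.
Start: joints at [0.808, 18.392, -4.016, 83.108, 1.295, 78.541, -3.26], TCP at [0.65, -0, 0.223] pointing down, gripper open.
Joint ranges: [-163.93, 163.93], [-17.29, 119.83], [-79.2, 71.16], [3.27, 140.29], [-89.18, 269.18], [5.43, 117.66], [-154.24, 154.24]. Speed limits (degrees/s): [147.25, 147.25, 180, 180, 180, 180, 180].

### API

Orientations are given as [roll, pitch, yaw] about the fixed x, y, z axes, in that order (R = Rz(yaw) Ry(pitch) Rx(roll)).
In Python, from cell import env gives the robot as it stands.
- The arm moves only by the tool servo_tool, never from a script. Its argument "increments" is a list that holds one entry, the list of rows, each a list of 7 numbers: the shift along the tool's x, y, z in m, then the turn, a rotation vector about the tool's x, y, z in degrees, then the opening, from -1 (shut) to 1 (fully open). In form: [[[dx, dy, dz, rx, ry, rz, fingers], ...]]. A call has 1 to 20 rows; each row is the pose to reach, as a shift and turn from the pose commanded when the call began, along the tool's axes at that moment; what a row does not reach only later rows make up. A row lasts 1/10 s, in which the tool goes at most 50 mm and 8.59 degrees, less where a joint would pass 70% of its speed; a pose out of reach is approached as far as the arm can. A call with a gripper value outside its range is refused whole. The fingers move at their own pace and stop on an object; "squeeze" is the grip in N (left out, the last holds). Time passes only in rows, so rows that repeat a pose let the fingers close. It gives the time, the measured TCP pose, the force and the opening at its end, in the units of the state.
- env.get_obs(): the state, without advancing time (a new reading comes with each control period).
- env.read_camera(name): name is "scene" or "side" or "wrist"; returns a dict with "frame" (480x640x3 uint8, blue, green, red), "intrinsics" (3x3 intrinsics, pixels), "rvec" (rotation vector, rad) and "tvec" (3), from world to camera coordinates, as OpenCV has them. Camera axes: x right, y down, z forward; pixel columns grow to the right and rows downward; lengths in m; the calibration is good to about 2 mm. The wrist camera is an equidistant fisheye: a pixel r from the principal point sees the ray r / f radians off the axis. A picture is of the moment at which its call begins. There is no depth.
- env.sign_off(): hands the job in, once; it reports no verdict.
The state is a dict: "time_s": time; "qpos": joint angles; "joint_velocities": joint speeds; "effort": joint torques, N m; "tool_pos": TCP position; "tool_rot": TCP orientation; "force": force on the tool from outside, world axes, zero at the start; "wrist_torque": the same for the moment, N m; "grip_width": finger opening in m.
Only numpy, scipy, OpenCV 4.12 (cv2) and the standard library are available. Lean on these libraries where they do the work, as an engineer would, in place of code of your own. Each camera call takes 0.05 s, during which the arm holds its last target.

### The job

Put the longer of the two wooden-handled pressing weights away: tip the bin fully open, set the weight gently on the bin side of the rocker tray (touching before you let go, not dropped) so that it tips the tray and slides into the bin, then push the bin back until it clicks shut. Leave the shorter weight, the tin and the drill bit where they are.

Things in the scene. Friction and masses are not known exactly. Their poses are not given: they have to be found in the camera images.
- weight_mid (a point): Centre (27 mm above the underside, half-way up) of the long pressing weight, 0.3 to 0.43 kg: flat steel sole 40 x 74 x 14 mm (x, y, z), with an upright wooden grip bar along the middle of its top, 16 mm thick (x), 62 long (y), 40 tall. z: the weight's own up, at first tilted 35 degrees to the robot side, as it lies on the sloping rest in one of two places. y: along the bar.
- short_weight_mid (a point): Centre (27 mm above the underside) of the shorter pressing weight, a bystander in the other place on the rest: same section and axes, but the sole is only 46 mm long and the grip bar 34 mm.
- rest: Fixed wooden sloping rest, 240 mm wide (y); its top board rises at 35 degrees away from the robot (along x). A lip at the lower edge stands 10 mm above the slope and stops the weights, which lie side by side 120 mm apart, grip bars across the slope, underside centres 70 mm above the bench. Origin: on the bench under that line, midway between the two places; z up.
- station: Fixed plywood board, 200 x 330 x 12 mm, that carries the rocker tray on two wooden uprights and, on its -y side, the tilt-out bin in a wooden frame (150 mm high, open above and in front). Front is -x. Origin: on the bench, under the middle of the tray's width, 30 mm to the bin side of the pivot.
- tray_pivot (a point): Point on the bed of the rocker tray over its pivot, mid-width, 209 mm above the bench. Polished slippery aluminium channel, ends open, 50 mm wide inside (x), walls 8 mm above the bed; the bed reaches 95 mm to the bin side (-y here) and 60 mm to +y, where a steel counterweight hangs. z up. A weight with its middle 40 mm past the pivot (-y) tips it surely, under 20 mm it may not.
- tray (a joint): Tray angle, rad: 0 level (its rest position, on a stop, held by the counterweight), up to 0.5 with the bin end down. Swings back to 0 by itself when empty. A weight held level and pressed on it finds it stiff, as it bears near the pivot: stop at the first touch of 1 N or so. The two uprights beside the pivot end 6 mm above the bed and clear a gripper that holds the grip bar.
- bin_tab (a point): Middle of the upper edge of the steel pull tab on top of the bin's front panel: 8 mm thick (x), 44 wide (y), standing 30 mm above the panel's upper edge, its front flush with the panel's; 190 mm above the bench when shut. x points from the front into the bin (level when shut), z up along the panel. Behind the tab the bin is open from above for 85 mm.
- bin_in (a point): Middle of the bin's inner floor, 1 mm above it, 5 mm behind the pivot axis (along y, 50 mm above the bench). Open-topped plywood box, inside 90 mm deep (x, to the back), 152 wide (y), 110 high (z), turning with these axes; its front is -x. The tab's upper edge is 46 mm before this point (x), 20 mm to -y and 140 mm up when measured along these axes.
- bin (a joint): Bin angle, rad: 0 shut, growing as its top tips forward (to -x) to 0.65, fully open, where it stays by its weight. A spring catch holds it shut; passing it, either way, takes about 7 to 9 N level at the tab. Pushing shut takes 2 to 3 N until the catch is met at 0.12, then the click comes below 0.06. Not pushed past the catch, the bin falls fully open again when let go.
- tin_center (a point): Centre of a closed metal tin with a paper band, 76 mm across, 100 mm tall, standing on the bench (bystander).
- drill: Large twist drill bit lying on the bench, 120 mm long along its y, 12 mm thick (bystander). Origin: underside, mid-length.
Mind the look-alikes: they are no part of the job. What is shaped like the part that bears weight_mid but blue or orange is not meant.

How it is judged:
By the outcome, as a careful person would: the job done as asked, in the order asked, and still so for the second after the job is handed in, with the robot touching nothing.
It also fails if it takes over 64 s, if anything falls off the work surface, if the arm or the gripper's body presses on something with over 40 N, if the wrist force passes 120 N, or if a joint passes its speed limit or range.

## Working session

There is one attempt and no reset: what is moved stays moved. The work goes in short steps, Python scripts to look and compute and a tool call to move; the robot and the scene stay as the last step left them, time stands still between calls to the robot, and variables do not carry over. Pictures are saved under pics/ and viewed, and the job is handed in when it is done.

Besides the shell and the picture viewer there is one more tool, called after "Call:" as name(argument=value, ...) on one line, values as JSON. servo_tool: Moves the arm, as the interface text tells. Its arguments: {"type":"object","properties":{"increments":{"type":"array","items":{"type":"array","items":{"type":"array","items":{"type":"number"}}}},"squeeze":{"type":"number"}},"required":["increments"]}

```bash
mkdir -p pics; ls
python3 - <<'E'
from cell import env
import cv2,numpy as np
print({k:np.round(v,4).tolist() if not np.isscalar(v) else v for k,v in env.get_obs().items()})
import pickle
for n in ["scene","side","wrist"]:
    c=env.read_camera(n); cv2.imwrite(f"pics/{n}0.png",c["frame"]); pickle.dump(c,open(f"pics/{n}0.pkl","wb"))
    R=cv2.Rodrigues(np.array(c["rvec"]))[0]; print(n,np.round(c["intrinsics"],1).tolist(),(-R.T@np.array(c["tvec"]).ravel()).round(3),R[2].round(3))
E
```

```text
pics
{'time_s': 0.0, 'qpos': [0.8075, 18.4368, -4.0163, 83.1762, 1.2949, 78.542, -3.2605], 'joint_velocities': [-0.0363, 0.0249, 0.0002, 0.0556, -0.0159, -0.0532, -0.0215], 'effort': [-0.0003, -49.1285, -0.4039, -31.2526, -0.0641, 0.0438, 0.0002], 'tool_pos': [0.6494, -0.0, 0.2215], 'tool_rot': [-179.8902, 0.0056, 90.0025], 'force': [-0.496, -0.4393, -0.515], 'wrist_torque': [0.0475, 0.0156, -0.0549], 'grip_width': 0.08696457791375208}
scene [[493.3, 0.0, 320.4], [0.0, 493.3, 241.5], [0.0, 0.0, 1.0]] [1.081 0.822 0.699] [-0.549 -0.656 -0.518]
side [[450.2, 0.0, 318.6], [0.0, 450.2, 237.6], [0.0, 0.0, 1.0]] [0.052 0.713 0.796] [ 0.472 -0.583 -0.661]
wrist [[371.6, 0.0, 322.3], [0.0, 371.6, 244.9], [0.0, 0.0, 1.0]] [0.65  0.072 0.383] [-0.002 -0.264 -0.965]
```

View pics/scene0.png

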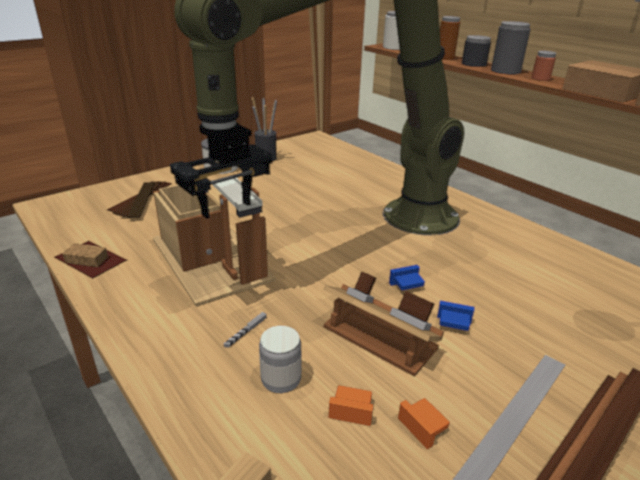

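View pics/side0.png

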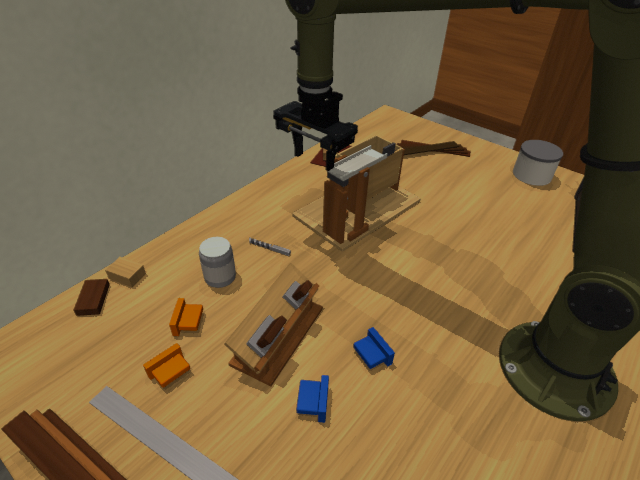

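View pics/wrist0.png

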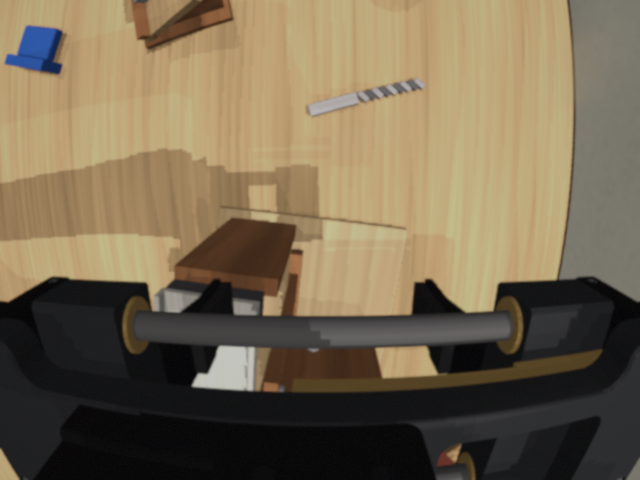

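```bash
cat > h.py <<'E'
import cv2,numpy as np,pickle
from scipy.optimize import least_squares
from scipy.spatial.transform import Rotation as Rn
def load(n): return pickle.load(open(f"pics/{n}.pkl","rb"))
def grab(n,tag):
    from cell import env
    c=env.read_camera(n); cv2.imwrite(f"pics/{n}{tag}.png",c["frame"]); pickle.dump(c,open(f"pics/{n}{tag}.pkl","wb")); return c
def proj(c,P,fish=False):
    P=np.atleast_2d(P).astype(float)
    if not fish: return cv2.projectPoints(P,np.array(c["rvec"],float),np.array(c["tvec"],float),np.array(c["intrinsics"],float),None)[0].reshape(-1,2)
    return cv2.fisheye.projectPoints(P.reshape(-1,1,3),np.array(c["rvec"],float).reshape(3,1),np.array(c["tvec"],float).reshape(3,1),np.array(c["intrinsics"],float),np.zeros(4))[0].reshape(-1,2)
def ray(c,uv,fish=False):
    K=np.array(c["intrinsics"]);R=cv2.Rodrigues(np.array(c["rvec"]))[0];t=np.array(c["tvec"]).ravel()
    d=np.array([(uv[0]-K[0,2])/K[0,0],(uv[1]-K[1,2])/K[1,1]])
    if fish:
        r=np.hypot(*d); v=np.array([*(d/r*np.sin(r)),np.cos(r)])
    else: v=np.array([*d,1.])
    return -R.T@t, R.T@(v/np.linalg.norm(v))
def onz(c,uv,z,fish=False):
    o,d=ray(c,uv,fish); return o+d*(z-o[2])/d[2]
def tri(obs):
    A=np.zeros((3,3));b=np.zeros(3);L=[]
    for c,uv,f in obs:
        o,d=ray(c,uv,f);M=np.eye(3)-np.outer(d,d);A+=M;b+=M@o;L.append((o,d))
    p=np.linalg.solve(A,b);return p,[np.linalg.norm(np.cross(p-o,d)) for o,d in L]
def crop(name,out,x0,y0,x1,y1):
    im=cv2.imread(f"pics/{name}.png")[y0:y1,x0:x1]; s=min(800/im.shape[1],600/im.shape[0]); 
    cv2.imwrite(f"pics/{out}.png",cv2.resize(im,None,fx=s,fy=s,interpolation=cv2.INTER_CUBIC)); print(out,"scale",s)
def rpy(o): return Rn.from_euler('xyz',o,degrees=True)
E
python3 -c "
from h import *
crop('scene0','a1',310,250,470,370)
crop('side0','a2',220,255,340,390)
crop('scene0','a3',140,150,300,310)
crop('side0','a4',270,110,430,250)
"
```

```text
a1 scale 5.0
a2 scale 4.444444444444445
a3 scale 3.75
a4 scale 4.285714285714286
```

View pics/a1.png

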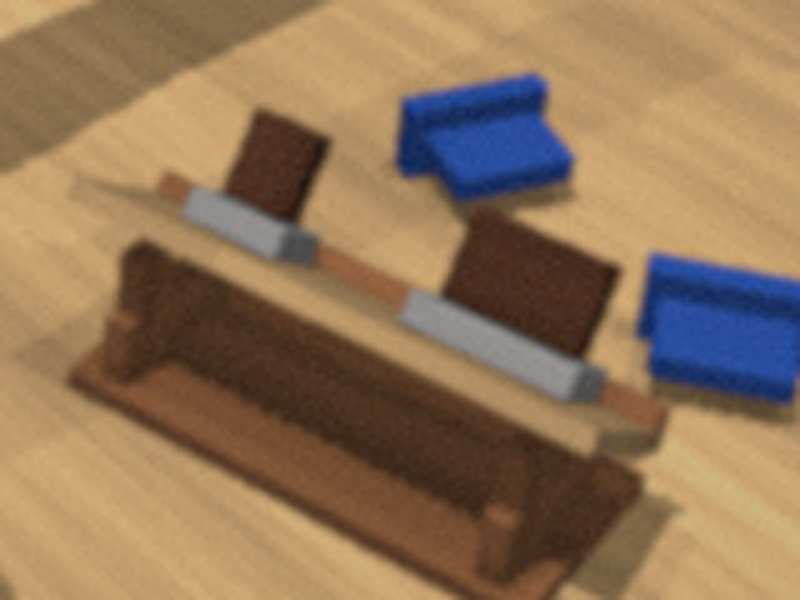

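View pics/a2.png

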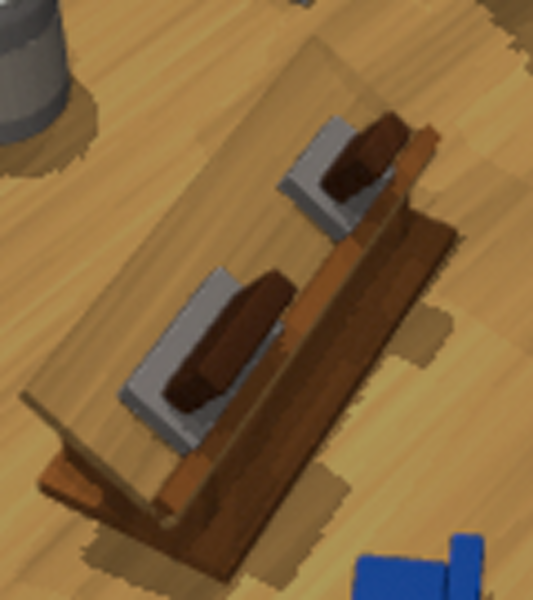

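View pics/a3.png

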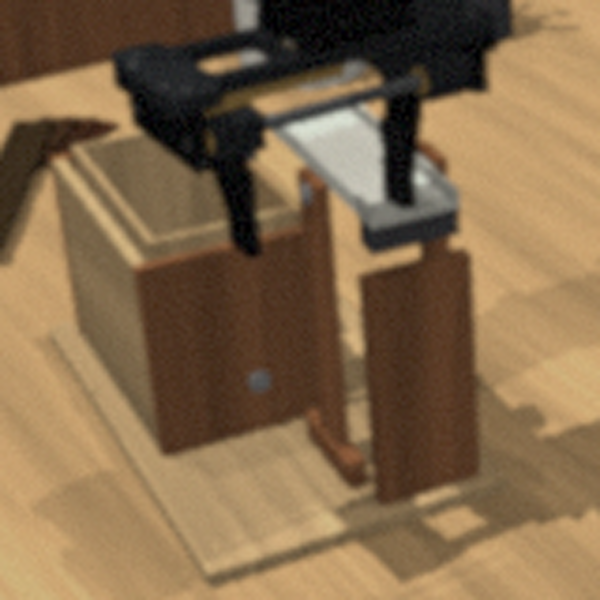

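View pics/a4.png

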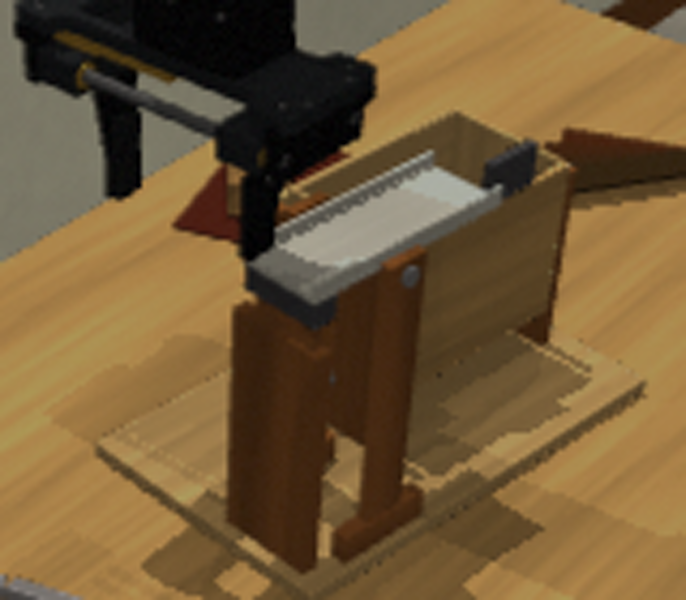

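```bash
python3 -c "
from h import *
S=load('scene0');D=load('side0')
sd=lambda u,v:(270+u/4.2857,110+v/4.2857)
sc=lambda u,v:(140+u/3.75,150+v/3.75)
for n,uv in dict(nearL=(250,268),nearR=(315,302),farL=(432,155),farR=(500,190)).items(): print('side',n,onz(D,sd(*uv),.217).round(4))
for n,uv in dict(nearL=(370,213),nearR=(455,185),farleft=(275,125)).items(): print('scene',n,onz(S,sc(*uv),.217).round(4))
print('board side', [onz(D,sd(*p),.012).round(4) for p in [(97,447),(310,590),(645,385)]])
print('board scene', [onz(S,sc(*p),.012).round(4) for p in [(210,572),(485,475),(50,335)]])
print('tab tri',tri([(D,sd(512,160),0)]*1+[(D,sd(512,160),0)])[1], onz(D,sd(512,152),.19).round(4))
sd=lambda u,v:(220+u/4.4444,255+v/4.4444)
sc=lambda u,v:(310+u/5,250+v/5)
# bar top corners long weight : +y-high end etc
A=[((275,270),(482,207)),((165,390),(620,270)),((190,412),(585,358))]
for a,b in A: print('bar',tri([(D,sd(*a),0),(S,sc(*b),0)]))
"
```

```text
side nearL [0.5964 0.011  0.217 ]
side nearR [0.5499 0.0134 0.217 ]
side farL [ 0.592 -0.155  0.217]
side farR [ 0.5396 -0.1485  0.217 ]
scene nearL [ 0.6187 -0.0023  0.217 ]
scene nearR [ 0.5607 -0.0039  0.217 ]
scene farleft [ 0.6042 -0.1388  0.217 ]
board side [array([ 0.7307, -0.007 ,  0.012 ]), array([0.5416, 0.0106, 0.012 ]), array([ 0.4953, -0.3046,  0.012 ])]
board scene [array([ 0.7369, -0.0107,  0.012 ]), array([0.5526, 0.0048, 0.012 ]), array([ 0.7023, -0.3237,  0.012 ])]
tab tri [np.float64(6.941061969544858e-17), np.float64(6.941061969544858e-17)] [ 0.582  -0.2319  0.19  ]
bar (array([0.44602191, 0.33206442, 0.11631334]), [np.float64(0.0004017602774564041), np.float64(0.00040176027745656844)])
bar (array([0.43854554, 0.4003728 , 0.11870404]), [np.float64(0.005567304344232974), np.float64(0.005567304344232878)])
bar (array([0.44358586, 0.38920962, 0.07688884]), [np.float64(0.0007508820788600131), np.float64(0.0007508820788601445)])
```

Call:
servo_tool(increments=[[[0, 0, -0.05, 0, 0, 0, 1], [0, 0, -0.1, 0, 0, 0, 1], [0.05, -0.03, -0.12, 0, 0, 0, 0.2], [0.1, -0.06, -0.12, 0, 0, 0, 0.2], [0.15, -0.09, -0.12, 0, 0, 0, 0.2], [0.19, -0.12, -0.12, 0, 0, 0, 0.2], [0.23, -0.14, -0.12, 0, 0, 0, 0.2], [0.25, -0.15, -0.12, 0, 0, 0, 0.2], [0.25, -0.15, -0.12, 0, 0, 0, 0.2], [0.25, -0.15, -0.12, 0, 0, 0, 0.2]]])

```text
time_s: 1.15
tool_pos: [0.4993, 0.2509, 0.3425]
tool_rot: [180.0, 0.0, 90.2]
force: [1.0, -1.7, -0.2]
grip_width: 0.0521
```

```bash
python3 -c "
from h import *
for n in ['wrist','scene','side']: grab(n,'1')
crop('scene1','b3',130,150,290,310)
crop('side1','b4',270,110,430,250)
"
```

```text
b3 scale 3.75
b4 scale 4.285714285714286
```

View pics/wrist1.png

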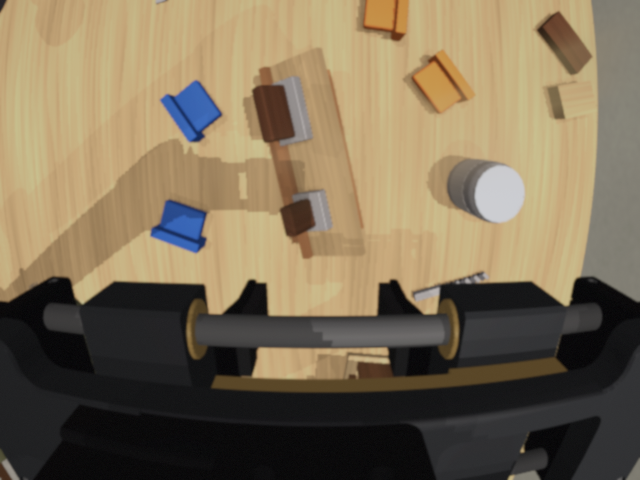

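View pics/b3.png

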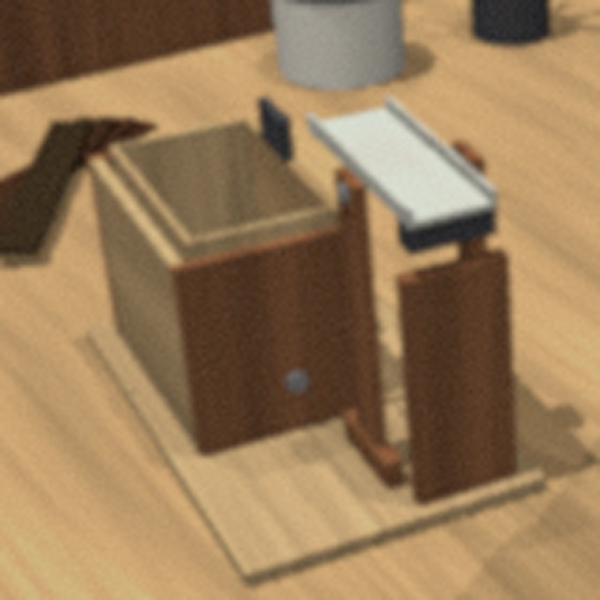

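View pics/b4.png

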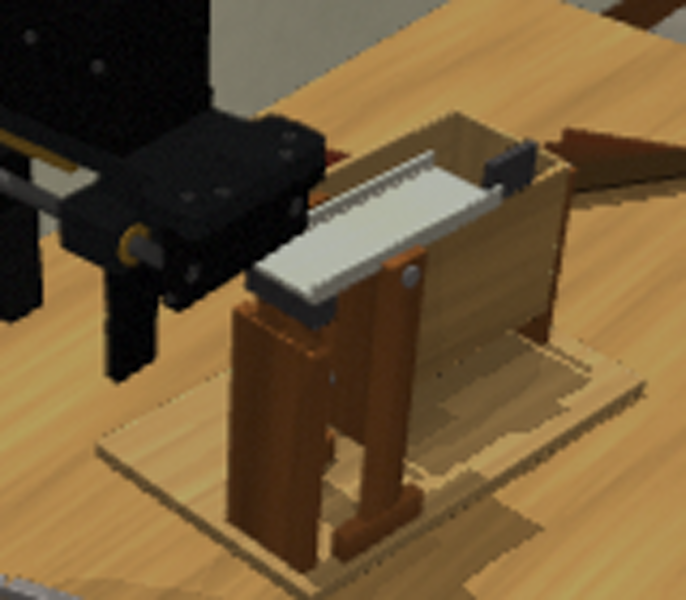

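```bash
cat > fit.py <<'E'
from h import *
S=load('scene1');D=load('side1')
sd=lambda u,v:np.array((270+u/4.2857,110+v/4.2857))
sc=lambda u,v:np.array((130+u/3.75,150+v/3.75))
hw='hw'
obs=[]
for (sx,y,ps,pd) in [(1,90,(409,213),(250,265)),(-1,90,(494,187),(313,298)),(1,-65,(310,120),(432,152)),(-1,-65,(388,100),(500,188))]:
    obs+=[('t',sx,y,S,sc(*ps)),('t',sx,y,D,sd(*pd))]
for (sx,sy,ps,pd) in [(1,1,(247,572),(97,445)),(-1,1,(543,472),(310,588)),(1,-1,(88,333),None),(-1,-1,None,(645,383))]:
    if ps: obs.append(('b',sx,sy,S,sc(*ps)))
    if pd: obs.append(('b',sx,sy,D,sd(*pd)))
def world(p,q):
    x,y,a=p[:3];c,s=np.cos(a),np.sin(a);q=np.array(q)
    return np.array([x+c*q[0]-s*q[1],y+s*q[0]+c*q[1],q[2]])
def res(p):
    r=[]
    for k,a,b,c,uv in obs:
        if k=='t': q=(a*p[3],b/1000,.217)
        else: q=(p[4]+a*.1,p[5]+b*.165,.012)
        r.append(proj(c,world(p,q))[0]-uv)
    return np.array(r).ravel()
f=least_squares(res,[.58,-.1,-.1,.028,.05,-.05],loss='soft_l1')
p=f.x;print('xy',p[:2].round(4),'yaw',np.degrees(p[2]).round(2),'hw',p[3].round(4),'board off',p[4:].round(4))
print(res(p).reshape(-1,2).round(1).tolist())
print('pivot',world(p,(0,.03,.209)).round(4))
# tab
for n,a,b in [('top +y',(290,127),(487,160)),('top -y',(263,97),(535,141))]:
    P,e=tri([(S,sc(*a),0),(D,sd(*b),0)]);print('tab',n,P.round(4),np.round(e,4))
    for nm,c,uv in (('S',S,sc(*a)),('D',D,sd(*b))): 
        Q=onz(c,uv,.19); d=Q[:2]-p[:2];c_,s_=np.cos(p[2]),np.sin(p[2]); print(nm,Q.round(4),'station',(c_*d[0]+s_*d[1]).round(4),(-s_*d[0]+c_*d[1]).round(4))
E
python3 fit.py
```

```text
xy [ 0.5766 -0.0909] yaw -6.95 hw 0.0265 board off [ 0.05  -0.066]
[[1.0, -1.0], [-1.5, -4.7], [0.8, 0.4], [-0.3, -3.1], [0.1, -2.5], [-0.2, -0.2], [0.2, -1.5], [-0.1, -0.5], [-0.1, 0.1], [-0.9, -1.2], [1.3, 0.5], [0.2, 1.5], [-0.7, -2.2], [0.6, -1.5]]
pivot [ 0.5802 -0.0611  0.209 ]
tab top +y [ 0.5866 -0.2096  0.1883] [0.0035 0.0035]
S [ 0.5908 -0.1983  0.19  ] station 0.0271 -0.105
D [ 0.5882 -0.2133  0.19  ] station 0.0263 -0.1201
tab top -y [ 0.5804 -0.2562  0.188 ] [0.0001 0.0001]
S [ 0.5825 -0.2517  0.19  ] station 0.0253 -0.159
D [ 0.5787 -0.2531  0.19  ] station 0.0217 -0.1608
```

```bash
cat >> fit.py <<'E'
obs=[o for i,o in enumerate(obs) if i not in (1,3)]
f=least_squares(res,p,loss='soft_l1');p=f.x
print('REFIT xy',p[:2].round(4),'yaw',np.degrees(p[2]).round(2),'hw',p[3].round(4),'board off',p[4:].round(4));print(res(p).reshape(-1,2).round(1).tolist())
np.save('station.npy',p)
def box(x0,x1,y0,y1,z0,z1): return [[(a,b,c) for a in (x0,x1) for b in (y0,y1) for c in (z0,z1)]]
import sys
tx,ty=0.021,-.138
def draw(n,out,x0,y0,x1,y1,k=4):
    c=load(n);im=cv2.resize(c['frame'][y0:y1,x0:x1],None,fx=k,fy=k,interpolation=cv2.INTER_CUBIC)
    for (B,col) in [((-p[3],p[3],-.065,.09,.209,.217),(0,0,255)),((tx,tx+.008,ty-.022,ty+.022,.16,.19),(0,255,0)),((p[4]-.1,p[4]+.1,p[5]-.165,p[5]+.165,0,.012),(255,0,0))]:
        C=np.array(box(*B)[0]);U=(np.vstack([proj(c,world(p,q)) for q in C])-[x0,y0]+.5)*k-.5
        for i in range(8):
            for j in (1,2,4):
                if not i&j: cv2.line(im,tuple(U[i].round().astype(int)),tuple(U[i|j].round().astype(int)),col,1)
    cv2.imwrite(f'pics/{out}.png',im)
draw('scene1','c3',130,150,290,300);draw('side1','c4',270,110,430,260)
E
python3 fit.py|grep -A1 REFIT
```

```text
REFIT xy [ 0.5777 -0.0904] yaw -7.2 hw 0.0267 board off [ 0.0488 -0.0665]
[[0.4, -0.8], [0.4, 0.7], [-0.3, -2.3], [-0.6, -0.3], [0.1, -1.4], [-0.5, -0.5], [-0.3, 0.0], [-0.8, -1.3], [1.3, 0.6], [-0.0, 1.5], [-0.3, -2.4], [0.8, -1.3]]
```

View pics/c3.png

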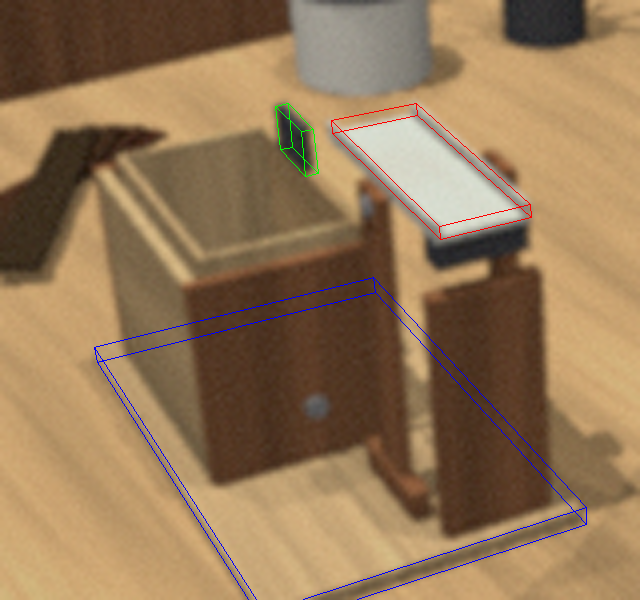

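View pics/c4.png

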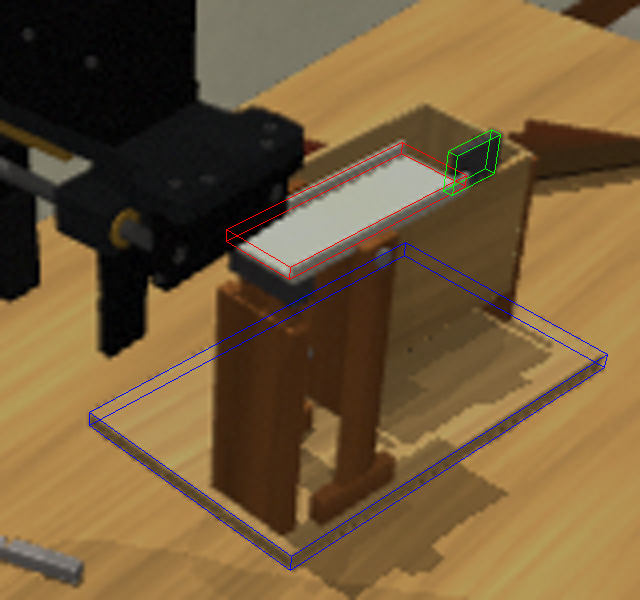

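```bash
python3 -c "
from h import *
crop('wrist1','a5',240,40,380,270)"
```

```text
a5 scale 2.608695652173913
```

View pics/a5.png

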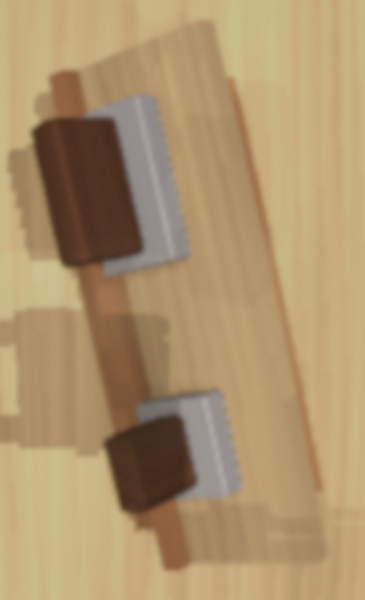

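```bash
cat > fitw.py <<'E'
from h import *
S=load('scene0');D=load('side0');W=load('wrist1')
sd=lambda u,v:np.array((220+u/4.4444,255+v/4.4444))
sc=lambda u,v:np.array((310+u/5,250+v/5))
wr=lambda u,v:np.array((240+u/2.6087,40+v/2.6087))
obs=[((-8,31,54),W,wr(37,128),1),((-8,-31,54),W,wr(65,265),1),((20,37,0),W,wr(155,97),1),((20,-37,0),W,wr(190,256),1),
((20,37,14),D,sd(122,393),0),((20,-37,14),D,sd(220,268),0),
((8,-31,54),S,sc(482,205),0),((8,31,54),S,sc(620,270),0),((20,-37,14),S,sc(410,290),0),((20,37,0),S,sc(572,398),0),((20,-37,0),S,sc(400,318),0)]
c35,s35=np.cos(np.radians(35)),np.sin(np.radians(35))
A=np.array([[c35,0,-s35],[0,1,0],[s35,0,c35]])
def wpt(p,q):
    x,y,a=p[:3]; return np.array([x,y,.07])+Rn.from_euler('z',a).as_matrix()@A@(np.array(q)/1000)
def res(p): return np.array([proj(c,wpt(p,q),f)[0]-uv for q,c,uv,f in obs]).ravel()
f=least_squares(res,[.46,.37,.1],loss='soft_l1');p=f.x
print(p[:2].round(4),np.degrees(p[2]).round(2));print(res(p).reshape(-1,2).round(1).tolist())
print('mid',wpt(p,(0,0,27)).round(4));np.save('weight.npy',p)
def draw(n,fi,out,x0,y0,x1,y1,k=4):
    c=load(n);im=cv2.resize(c['frame'][y0:y1,x0:x1],None,fx=k,fy=k,interpolation=cv2.INTER_CUBIC)
    for B,col in [((20,37,0,14),(0,0,255)),((8,31,14,54),(0,255,0)),((20,-143,0,14),(255,0,0))]:
        ys=(-B[1],B[1]) if B[1]>0 else (-143,-97)
        U=np.vstack([proj(c,wpt(p,(a,b,z)),fi) for a in (-B[0],B[0]) for b in ys for z in B[2:]]);U=(U-[x0,y0]+.5)*k-.5
        for i in range(8):
            for j in (1,2,4):
                if not i&j: cv2.line(im,tuple(U[i].round().astype(int)),tuple(U[i|j].round().astype(int)),col,1)
    return im
a=draw('scene0',0,'',330,250,450,350);b=draw('side0',0,'',235,270,325,370);c=draw('wrist1',1,'',240,60,340,160)
h=min(a.shape[0],b.shape[0],c.shape[0]);im=np.hstack([x[:h] for x in(a,b,c)]);cv2.imwrite('pics/d.png',cv2.resize(im,None,fx=800/im.shape[1],fy=800/im.shape[1]))
E
python3 fitw.py
```

```text
[0.4658 0.3657] 12.17
[[-4.7, -2.5], [-3.2, 0.6], [0.2, -3.0], [0.6, -1.3], [0.5, -2.1], [-0.2, -1.4], [-1.5, -0.8], [-0.7, -1.0], [0.2, -0.7], [-1.4, 0.8], [-0.6, 0.3]]
mid [0.4506 0.3624 0.0921]
```

View pics/d.png

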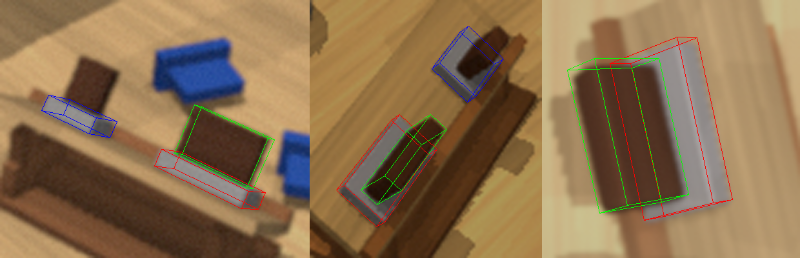

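```bash
cat > tgt.py <<'E'
from h import *
st=np.load('station.npy')
def sw(x,y,z):
    c,s=np.cos(st[2]),np.sin(st[2]); return np.array([st[0]+c*x-s*y,st[1]+s*x+c*y,z])
def Rdown(dyaw=0): return rpy([180,0,90+np.degrees(st[2])+dyaw])
def inc(P,R,cur=None):
    """increments from current measured pose"""
    from cell import env
    o=env.get_obs(); R0=rpy(o['tool_rot']); p0=np.array(o['tool_pos'])
    print('cur',p0.round(4),np.round(o['tool_rot'],2),'F',np.round(o['force'],2),'g',round(o['grip_width'],4),'t',o['time_s'])
    d=R0.inv().apply(np.array(P)-p0); r=(R0.inv()*R).as_rotvec(degrees=True)
    print('target',np.round(P,4),'inc',d.round(4),'rot',r.round(2)); return d,r
E
python3 -c "
from tgt import *
inc(sw(.025,-.141,.30),Rdown());inc(sw(.025,-.141,.168),Rdown())"
```

```text
cur [0.501  0.2481 0.3422] [-1.7999e+02  5.0000e-02  8.9830e+01] F [ 0.21  0.14 -0.36] g 0.0526 t 1.3
target [ 0.5849 -0.2334  0.3   ] inc [-0.4813  0.0854  0.0427] rot [-0.    0.05  7.02]
cur [0.501  0.2481 0.3422] [-1.7999e+02  5.0000e-02  8.9830e+01] F [ 0.21  0.14 -0.36] g 0.0526 t 1.3
target [ 0.5849 -0.2334  0.168 ] inc [-0.4812  0.0854  0.1747] rot [-0.    0.05  7.02]
```

Call:
servo_tool(increments=[[[-0.05, 0.01, 0, 0, 0, 2, -0.2], [-0.1, 0.02, 0, 0, 0, 4, -0.2], [-0.15, 0.03, 0, 0, 0, 6, -0.2], [-0.2, 0.04, 0, 0, 0, 7.2, -0.2], [-0.25, 0.05, 0, 0, 0, 7.2, -0.2], [-0.3, 0.06, 0, 0, 0, 7.2, -0.2], [-0.35, 0.07, 0, 0, 0, 7.2, -0.2], [-0.4, 0.08, 0, 0, 0, 7.2, -0.2], [-0.44, 0.085, 0.02, 0, 0, 7.2, -0.2], [-0.47, 0.085, 0.04, 0, 0, 7.2, -0.2], [-0.483, 0.085, 0.06, 0, 0, 7.2, -0.2], [-0.483, 0.085, 0.08, 0, 0, 7.2, -0.2], [-0.483, 0.085, 0.1, 0, 0, 7.2, -0.2], [-0.483, 0.085, 0.11, 0, 0, 7.2, -0.2], [-0.483, 0.085, 0.11, 0, 0, 7.2, -0.2], [-0.483, 0.085, 0.11, 0, 0, 7.2, -0.2]]])

```text
time_s: 2.9
tool_pos: [0.5851, -0.2337, 0.2333]
tool_rot: [180.0, 0.0, 82.8]
force: [0.2, -0.4, 0.5]
grip_width: 0.0346
```

```bash
python3 -c "
from tgt import *
inc(sw(.025,-.141,.168),Rdown())
for n in ['wrist','scene','side']: grab(n,'2')
a=cv2.imread('pics/scene2.png')[120:270,120:280];b=cv2.imread('pics/side2.png')[80:230,290:450]
cv2.imwrite('pics/e.png',cv2.resize(np.hstack([a,b]),None,fx=2.5,fy=2.5,interpolation=2))
"
```

```text
cur [ 0.5851 -0.2337  0.2333] [1.7996e+02 2.0000e-02 8.2750e+01] F [ 0.17 -0.37  0.52] g 0.0346 t 2.9
target [ 0.5849 -0.2334  0.168 ] inc [ 0.0003 -0.0004  0.0653] rot [ 0.04  0.02 -0.05]
```

View pics/e.png

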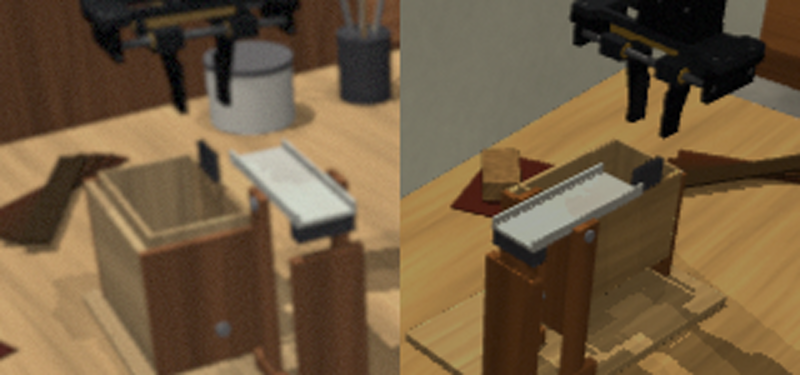

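View pics/wrist2.png

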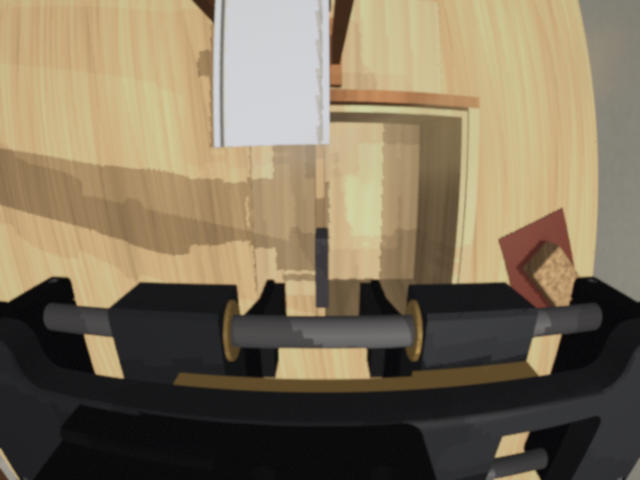

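```bash
python3 -c "
from tgt import *
W=load('wrist2')
c,s=np.cos(st[2]),np.sin(st[2])
def loc(P): d=P[:2]-st[:2]; return np.array([c*d[0]+s*d[1],-s*d[0]+c*d[1]]).round(4)
for n,uv,z in [('tab +y',(321,228),.19),('tab -y',(322,308),.19),('tray end L',(214,146),.217),('tray end R',(329,143),.217)]: print(n,loc(onz(W,uv,z,True)))
"
```

```text
tab +y [ 0.025  -0.1152]
tab -y [ 0.0255 -0.1646]
tray end L [-0.0268 -0.0679]
tray end R [ 0.0289 -0.0678]
```

Call:
servo_tool(increments=[[[0, 0, 0.025, 0, 0, 0, -0.2], [0, 0, 0.045, 0, 0, 0, -0.2], [0, 0, 0.06, 0, 0, 0, -0.2], [0, 0, 0.065, 0, 0, 0, -0.2], [0, 0, 0.065, 0, 0, 0, -0.2], [0, -0.006, 0.065, 0, 0, 0, -0.2], [0, -0.012, 0.065, 0, 0, 0, -0.2], [0, -0.016, 0.065, 0, 0, 0, -0.2], [0, -0.02, 0.066, 0, 0, 0, -0.2]]])

```text
time_s: 3.95
tool_pos: [0.5682, -0.2312, 0.1681]
tool_rot: [179.5, 0.1, 82.8]
force: [10.9, -2.6, -3.7]
grip_width: 0.035
```

Call:
servo_tool(increments=[[[0, -0.005, 0.002, 0, 0, 0, -0.2], [0, -0.01, 0.004, 0, 0, 0, -0.2], [0, -0.016, 0.008, 0, 0, 0, -0.2], [0, -0.022, 0.013, 0, 0, 0, -0.2], [0, -0.028, 0.02, 0, 0, 0, -0.2], [0, -0.034, 0.027, 0, 0, 0, -0.2], [0, -0.04, 0.034, 0, 0, 0, -0.2], [0, -0.046, 0.042, 0, 0, 0, -0.2], [0, -0.05, 0.048, 0, 0, 0, -0.2], [0, -0.053, 0.05, 0, 0, 0, -0.2], [0, -0.053, 0.05, 0, 0, 0, -0.2], [0, -0.053, 0.05, 0, 0, 0, -0.2]]])

```text
time_s: 5.15
tool_pos: [0.5127, -0.2239, 0.1168]
tool_rot: [180.0, 0.0, 82.8]
force: [0.3, -0.8, 1.2]
grip_width: 0.0348
```

```bash
python3 -c "
from tgt import *
for n in ['wrist','scene','side']: grab(n,'3')
a=cv2.imread('pics/scene3.png')[120:270,120:280];b=cv2.imread('pics/side3.png')[80:230,290:450]
cv2.imwrite('pics/e3.png',cv2.resize(np.hstack([a,b]),None,fx=2.5,fy=2.5,interpolation=2))
"
```

```text
(no output)
```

View pics/e3.png

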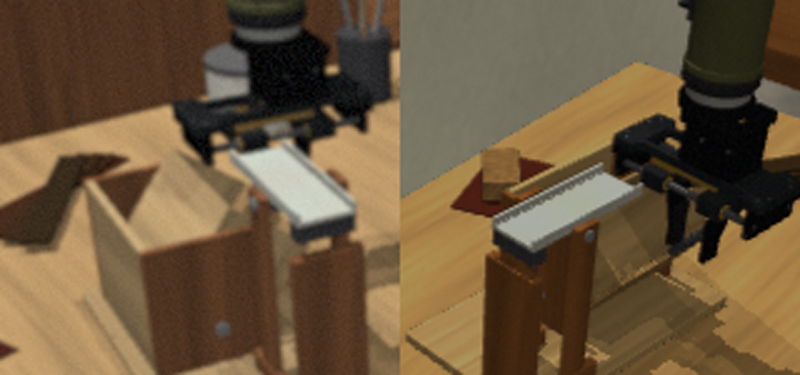

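View pics/wrist3.png

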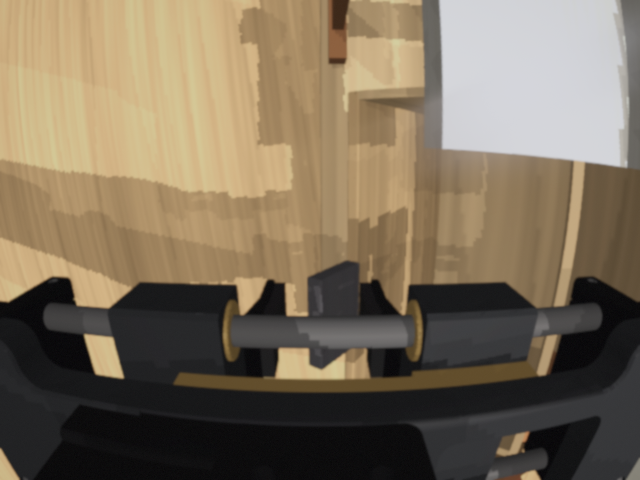

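Call:
servo_tool(increments=[[[0, 0, -0.03, 0, 0, 0, -0.1], [0, 0, -0.07, 0, 0, 0, 0.2], [0, 0, -0.12, 0, 0, 0, 0.2], [0, 0, -0.17, 0, 0, 0, 0.2], [0, 0, -0.2, 0, 0, 0, 0.2], [0, 0, -0.2, 0, 0, 0, 0.2]]])

```text
time_s: 5.9
tool_pos: [0.5148, -0.2248, 0.3225]
tool_rot: [179.4, 0.1, 82.8]
force: [0.5, -0.9, 0.1]
grip_width: 0.0524
```

```bash
cat >> tgt.py <<'E'
wp=np.load('weight.npy')
c35,s35=np.cos(np.radians(35)),np.sin(np.radians(35))
RW=Rn.from_euler('z',wp[2])*Rn.from_matrix(np.array([[c35,0,-s35],[0,1,0],[s35,0,c35]]))
def wpt(q): return np.array([wp[0],wp[1],.07])+RW.apply(np.array(q))
Rg=Rn.from_matrix(np.column_stack([RW.apply([0,1,0]),RW.apply([1,0,0]),RW.apply([0,0,-1])]))
E
python3 -c "
from tgt import *
for n in ['wrist','scene','side']: grab(n,'4')
a=cv2.imread('pics/scene4.png')[120:270,120:280];b=cv2.imread('pics/side4.png')[80:230,290:450]
cv2.imwrite('pics/e4.png',cv2.resize(np.hstack([a,b]),None,fx=2.5,fy=2.5,interpolation=2))
inc(wpt([0,0,.1]),Rg);inc(wpt([0,0,.02]),Rg)
D=load('side4');S=load('scene4');W=load('wrist4')
for th in (.55,.65):
  T=np.array([.025+.041-.041*np.cos(th)-.14*np.sin(th),-.141,.05+.14*np.cos(th)-.041*np.sin(th)])
  print(th,sw(*T),[proj(x,sw(*T),f)[0].round(1) for x,f in((S,0),(D,0),(W,1))])
"
```

```text
cur [ 0.5122 -0.2237  0.3156] [-1.7992e+02 -2.0000e-02  8.2800e+01] F [ 0.94 -0.06 -0.31] g 0.0523 t 6.05
target [0.4097 0.3536 0.1519] inc [ 0.5599 -0.1738  0.1641] rot [-34.74   5.89 -18.77]
cur [ 0.5122 -0.2237  0.3156] [-1.7992e+02 -2.0000e-02  8.2800e+01] F [ 0.94 -0.06 -0.31] g 0.0523 t 6.05
target [0.4546 0.3633 0.0864] inc [ 0.5751 -0.1304  0.2295] rot [-34.74   5.89 -18.77]
0.55 [ 0.51827597 -0.22501866  0.14792326] [array([229.1, 188.4]), array([406.3, 168.6]), array([323.8, 223.7])]
0.65 [ 0.50911293 -0.22386151  0.13663909] [array([232.7, 191.6]), array([408.4, 173.6]), array([313.9, 221.3])]
```

View pics/e4.png

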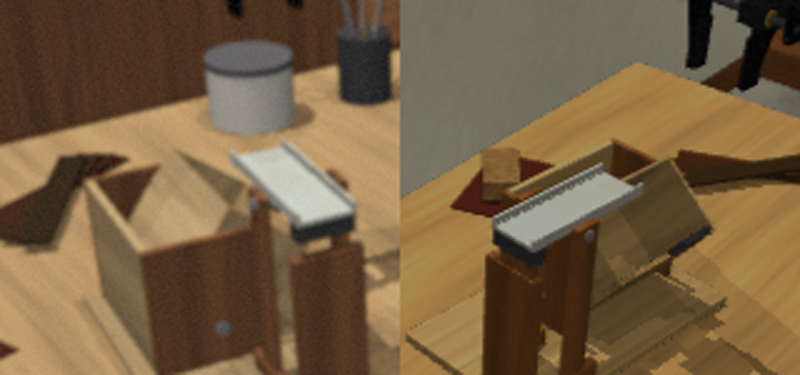

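View pics/wrist4.png

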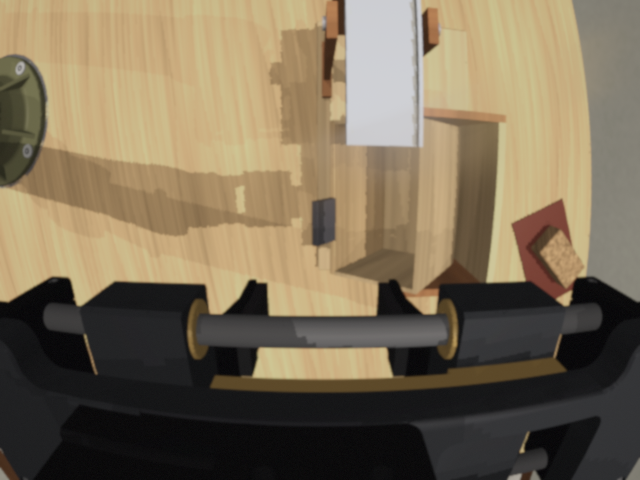

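Call:
servo_tool(increments=[[[0.045, -0.01, 0, 0, 0, 0, 0.2], [0.09, -0.025, 0, 0, 0, 0, 0.2], [0.135, -0.04, 0, 0, 0, 0, 0.2], [0.18, -0.055, 0, 0, 0, 0, 0.2], [0.225, -0.07, 0, -5.2, 0.9, -2.8, 0.2], [0.27, -0.085, 0, -10.4, 1.8, -5.6, 0.2], [0.315, -0.1, 0, -15.6, 2.7, -8.5, 0.2], [0.36, -0.12, 0.02, -20.8, 3.5, -11.3, 0.2], [0.405, -0.135, 0.045, -26.1, 4.4, -14.1, 0.2], [0.45, -0.15, 0.07, -31.3, 5.3, -16.9, 0.2], [0.49, -0.165, 0.1, -34.7, 5.9, -18.8, 0.2], [0.525, -0.174, 0.125, -34.7, 5.9, -18.8, 0.2], [0.55, -0.174, 0.145, -34.7, 5.9, -18.8, 0.2], [0.56, -0.174, 0.16, -34.7, 5.9, -18.8, 0.2], [0.56, -0.174, 0.164, -34.7, 5.9, -18.8, 0.2], [0.56, -0.174, 0.164, -34.7, 5.9, -18.8, 0.2], [0.56, -0.174, 0.164, -34.7, 5.9, -18.8, 0.2]]])

```text
time_s: 7.75
tool_pos: [0.4106, 0.3518, 0.1518]
tool_rot: [145.0, 0.1, 102.1]
force: [0.3, -0.5, -0.1]
grip_width: 0.0521
```

```bash
python3 -c "
from tgt import *
inc(wpt([0,0,.1]),Rg);inc(wpt([0,0,.02]),Rg)
for n in ['wrist','scene','side']: grab(n,'5')
a=cv2.imread('pics/scene5.png')[200:370,290:470];b=cv2.imread('pics/side5.png')[220:390,200:380]
cv2.imwrite('pics/e5.png',cv2.resize(np.hstack([a,b]),None,fx=2.2,fy=2.2,interpolation=2))
"
```

```text
cur [0.4106 0.3518 0.1518] [1.4504e+02 1.1000e-01 1.0208e+02] F [ 0.35 -0.53 -0.08] g 0.0521 t 7.75
target [0.4097 0.3536 0.1519] inc [ 0.002  -0.0004 -0.0004] rot [-0.04  0.14 -0.01]
cur [0.4106 0.3518 0.1518] [1.4504e+02 1.1000e-01 1.0208e+02] F [ 0.35 -0.53 -0.08] g 0.0521 t 7.75
target [0.4546 0.3633 0.0864] inc [ 0.0022 -0.0003  0.0796] rot [-0.04  0.14 -0.01]
```

View pics/e5.png

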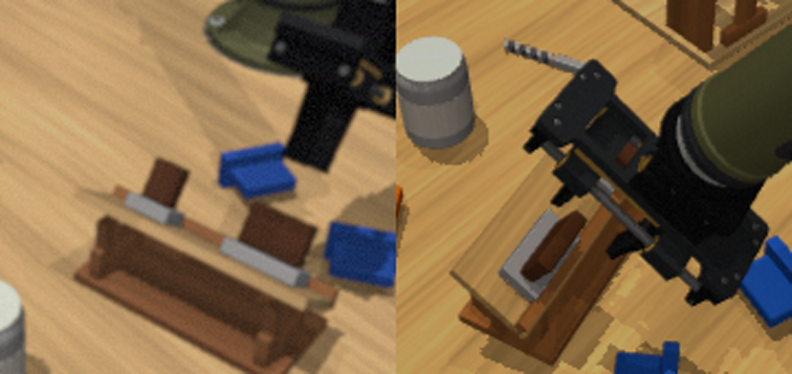

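View pics/wrist5.png

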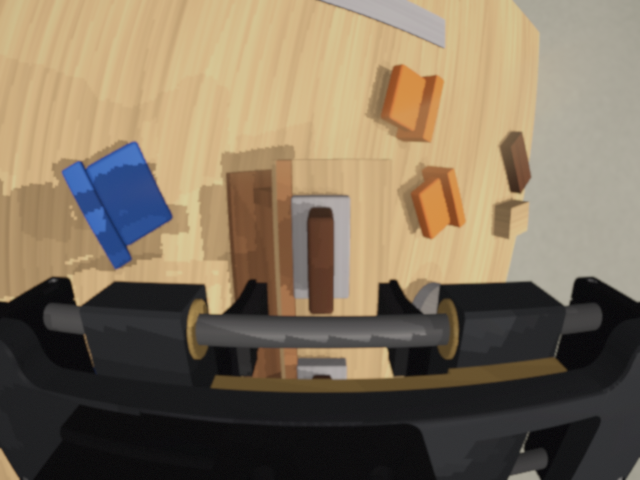

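Call:
servo_tool(increments=[[[0.002, 0, 0.02, 0, 0, 0, 0.2], [0.002, 0, 0.04, 0, 0, 0, 0.2], [0.002, 0, 0.058, 0, 0, 0, 0.2], [0.002, 0, 0.07, 0, 0, 0, 0.2], [0.002, 0, 0.077, 0, 0, 0, 0.2], [0.002, 0, 0.079, 0, 0, 0, 0.2], [0.002, 0, 0.079, 0, 0, 0, -0.2], [0.002, 0, 0.079, 0, 0, 0, -0.5], [0.002, 0, 0.079, 0, 0, 0, -1], [0.002, 0, 0.079, 0, 0, 0, -1], [0.002, 0, 0.079, 0, 0, 0, -1], [0.002, 0, 0.079, 0, 0, 0, -1], [0.002, 0, 0.079, 0, 0, 0, -1]]], squeeze=35)

```text
time_s: 9.2
tool_pos: [0.4532, 0.365, 0.0874]
tool_rot: [145.0, 0.1, 102.2]
force: [-4.9, -1.9, 2.4]
grip_width: 0.016
```

```bash
python3 -c "
from tgt import *
inc(wpt([0,0,.02]),Rg)
inc(wpt([0,0,.02])+[0,0,.2],Rdown())
for n in ['wrist','scene','side']: grab(n,'6')
a=cv2.imread('pics/scene6.png')[200:370,290:470];b=cv2.imread('pics/side6.png')[220:390,200:380]
cv2.imwrite('pics/e6.png',cv2.resize(np.hstack([a,b]),None,fx=2.2,fy=2.2,interpolation=2))
"
```

```text
cur [0.4532 0.365  0.0874] [1.4501e+02 5.0000e-02 1.0223e+02] F [-4.9  -1.89  2.38] g 0.016 t 9.2
target [0.4546 0.3633 0.0864] inc [-0.0019  0.0001  0.0014] rot [-0.01  0.01  0.07]
cur [0.4532 0.365  0.0874] [1.4501e+02 5.0000e-02 1.0223e+02] F [-4.9  -1.89  2.38] g 0.016 t 9.2
target [0.4546 0.3633 0.2864] inc [-0.0021  0.1148 -0.1625] rot [34.65 -5.88 18.83]
```

View pics/e6.png

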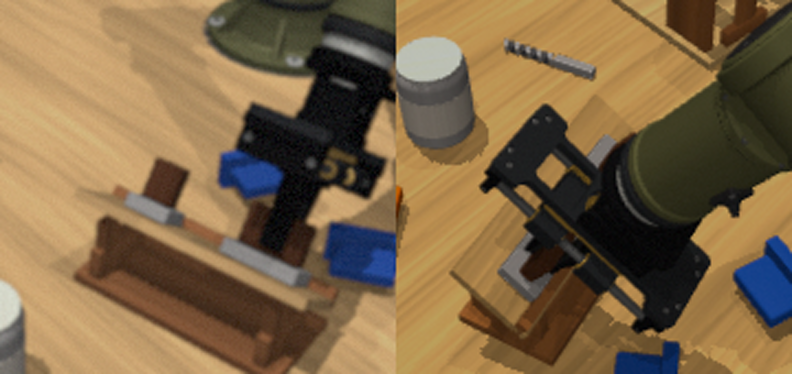

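Call:
servo_tool(increments=[[[0, 0, -0.005, 0, 0, 0, -1], [0, 0, -0.015, 0, 0, 0, -1], [0, 0, -0.03, 0, 0, 0, -1], [0, 0, -0.05, 0, 0, 0, -1], [0, 0.02, -0.075, 0, 0, 0, -1], [0, 0.045, -0.1, 0, 0, 0, -1], [0, 0.07, -0.125, 6, -1, 3, -1], [0, 0.095, -0.145, 12, -2, 6.4, -1], [0, 0.115, -0.162, 18, -3, 9.7, -1], [0, 0.115, -0.162, 24, -4, 13, -1], [0, 0.115, -0.162, 30, -5, 16.2, -1], [0, 0.115, -0.162, 34.7, -5.9, 18.8, -1], [0, 0.115, -0.162, 34.7, -5.9, 18.8, -1], [0, 0.115, -0.162, 34.7, -5.9, 18.8, -1]]])

```text
time_s: 10.75
tool_pos: [0.4552, 0.365, 0.2855]
tool_rot: [180.0, 0.1, 82.8]
force: [-0.1, 0.5, -3.2]
grip_width: 0.0157
```

```bash
python3 -c "
from tgt import *
inc(sw(.0,-.016,.30),Rdown())
for n in ['wrist','scene','side']: grab(n,'7')
a=cv2.imread('pics/scene7.png')[150:320,290:470];b=cv2.imread('pics/side7.png')[180:350,200:380]
cv2.imwrite('pics/e7.png',cv2.resize(np.hstack([a,b]),None,fx=2.2,fy=2.2,interpolation=2))
"
```

```text
cur [0.4552 0.365  0.2855] [1.800e+02 6.000e-02 8.283e+01] F [-0.13  0.48 -3.2 ] g 0.0157 t 10.75
target [ 0.5757 -0.1063  0.3   ] inc [-0.4526  0.1784 -0.014 ] rot [0.   0.06 0.03]
```

View pics/e7.png

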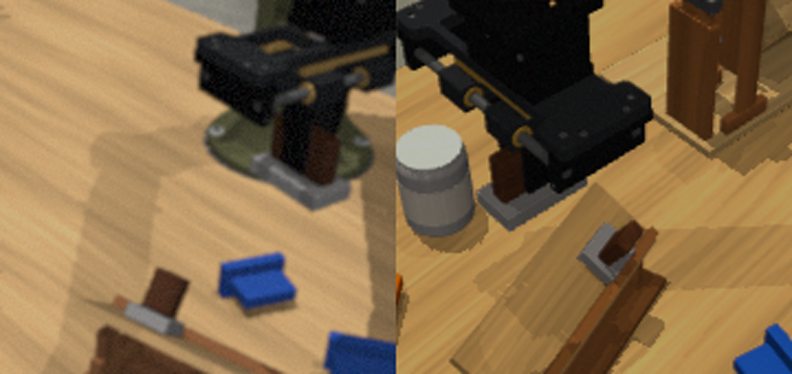

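View pics/wrist7.png

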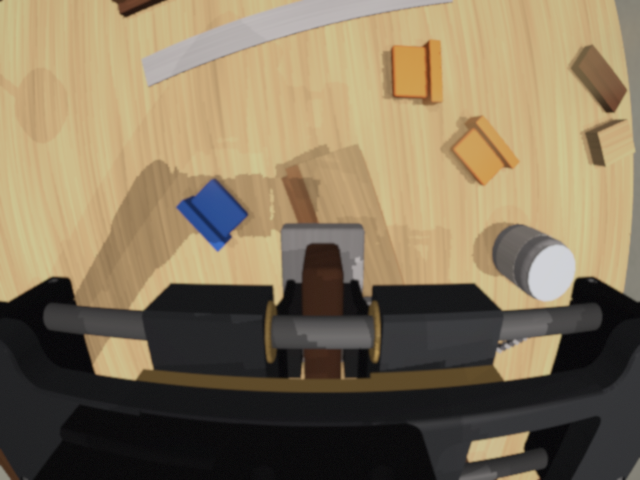

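Call:
servo_tool(increments=[[[-0.03, 0.01, -0.01, 0, 0, 0, -1], [-0.075, 0.03, -0.015, 0, 0, 0, -1], [-0.12, 0.05, -0.015, 0, 0, 0, -1], [-0.165, 0.07, -0.015, 0, 0, 0, -1], [-0.21, 0.09, -0.015, 0, 0, 0, -1], [-0.255, 0.11, -0.015, 0, 0, 0, -1], [-0.3, 0.13, -0.015, 0, 0, 0, -1], [-0.345, 0.145, -0.015, 0, 0, 0, -1], [-0.385, 0.16, -0.015, 0, 0, 0, -1], [-0.415, 0.17, -0.015, 0, 0, 0, -1], [-0.44, 0.176, -0.015, 0, 0, 0, -1], [-0.45, 0.179, -0.01, 0, 0, 0, -1], [-0.452, 0.179, 0, 0, 0, 0, -1], [-0.452, 0.179, 0.015, 0, 0, 0, -1], [-0.452, 0.179, 0.025, 0, 0, 0, -1], [-0.452, 0.179, 0.03, 0, 0, 0, -1], [-0.452, 0.179, 0.03, 0, 0, 0, -1], [-0.452, 0.179, 0.03, 0, 0, 0, -1]]])

```text
time_s: 12.7
tool_pos: [0.5763, -0.1049, 0.2567]
tool_rot: [180.0, -0.0, 82.9]
force: [-0.1, -0.2, -3.4]
grip_width: 0.0156
```

```bash
python3 -c "
from tgt import *
inc(sw(.0005,-.016,.2305),Rdown())
for n in ['wrist','scene','side']: grab(n,'8')
a=cv2.imread('pics/scene8.png')[130:260,150:290];b=cv2.imread('pics/side8.png')[80:210,290:430]
cv2.imwrite('pics/e8.png',cv2.resize(np.hstack([a,b]),None,fx=2.8,fy=2.8,interpolation=2))
"
```

```text
cur [ 0.5763 -0.1049  0.2567] [179.98  -0.    82.86] F [-0.07 -0.19 -3.42] g 0.0156 t 12.7
target [ 0.5762 -0.1063  0.2305] inc [-0.0014  0.0001  0.0262] rot [ 0.02 -0.    0.05]
```

View pics/e8.png

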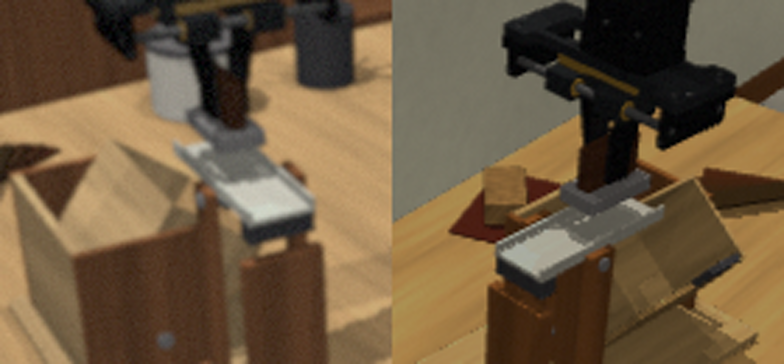

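View pics/wrist8.png

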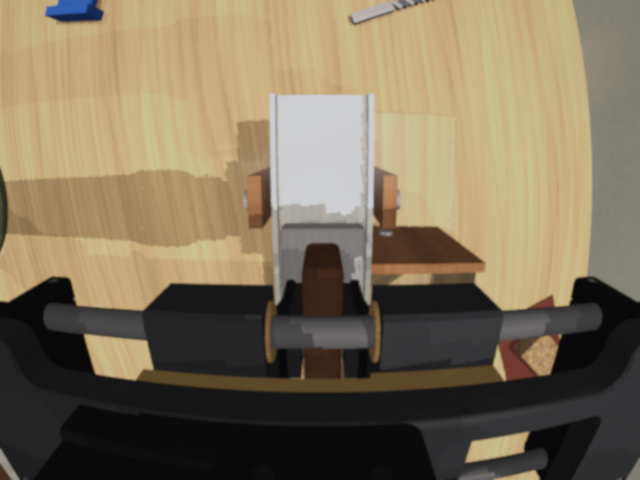

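Call:
servo_tool(increments=[[[-0.001, 0, 0.008, 0, 0, 0, -1], [-0.0015, 0, 0.016, 0, 0, 0, -1], [-0.0015, 0, 0.021, 0, 0, 0, -1], [-0.0015, 0, 0.023, 0, 0, 0, -1], [-0.0015, 0, 0.023, 0, 0, 0, -1], [-0.0015, 0, 0.023, 0, 0, 0, -1]]])

```text
time_s: 13.45
tool_pos: [0.576, -0.107, 0.2337]
tool_rot: [180.0, 0.0, 82.8]
force: [-0.0, 1.8, -3.1]
grip_width: 0.0157
```

Call:
servo_tool(increments=[[[0, 0, 0.0007, 0, 0, 0, -1], [0, 0, 0.0014, 0, 0, 0, -1], [0, 0, 0.002, 0, 0, 0, -1], [0, 0, 0.002, 0, 0, 0, -1]]])

```text
time_s: 13.85
tool_pos: [0.5759, -0.1069, 0.2315]
tool_rot: [180.0, 0.0, 82.8]
force: [-1.0, 0.4, -3.5]
grip_width: 0.0158
```

Call:
servo_tool(increments=[[[0, 0, 0.0005, 0, 0, 0, -1], [0, 0, 0.001, 0, 0, 0, -1], [0, 0, 0.001, 0, 0, 0, -1]]])

```text
time_s: 14.15
tool_pos: [0.5759, -0.107, 0.2305]
tool_rot: [-180.0, 0.0, 82.8]
force: [-0.5, 0.5, -4.0]
grip_width: 0.0158
```

Call:
servo_tool(increments=[[[0, 0, 0.0004, 0, 0, 0, -1], [0, 0, 0.0008, 0, 0, 0, -1], [0, 0, 0.0008, 0, 0, 0, -1]]])

```text
time_s: 14.45
tool_pos: [0.576, -0.1071, 0.2301]
tool_rot: [180.0, -0.0, 82.8]
force: [-0.2, -1.0, -1.8]
grip_width: 0.0155
```

Call:
servo_tool(increments=[[[0, 0, 0, 0, 0, 0, -1], [0, 0, 0.0002, 0, 0, 0, -1], [0, 0, 0.0002, 0, 0, 0, -1]]])

```text
time_s: 14.75
tool_pos: [0.576, -0.1071, 0.23]
tool_rot: [180.0, -0.0, 82.8]
force: [-1.4, -0.1, 0.8]
grip_width: 0.0159
```

```bash
python3 -c "
from tgt import *
inc(sw(.0005,-.016,.2305),Rdown())
for n in ['scene','side','wrist']: grab(n,'9')
from cell import env
print(env.get_obs()['force'])
a=cv2.imread('pics/scene9.png')[130:260,150:290];b=cv2.imread('pics/side9.png')[80:210,290:430]
cv2.imwrite('pics/e9.png',cv2.resize(np.hstack([a,b]),None,fx=2.8,fy=2.8,interpolation=2))
"
```

```text
cur [ 0.576  -0.1071  0.23  ] [179.97  -0.    82.8 ] F [-1.37 -0.05  0.83] g 0.0159 t 14.75
target [ 0.5762 -0.1063  0.2305] inc [ 0.0007  0.0001 -0.0005] rot [ 0.03 -0.   -0.01]
[-0.88864552 -0.79425102  1.17117091]
```

View pics/e9.png

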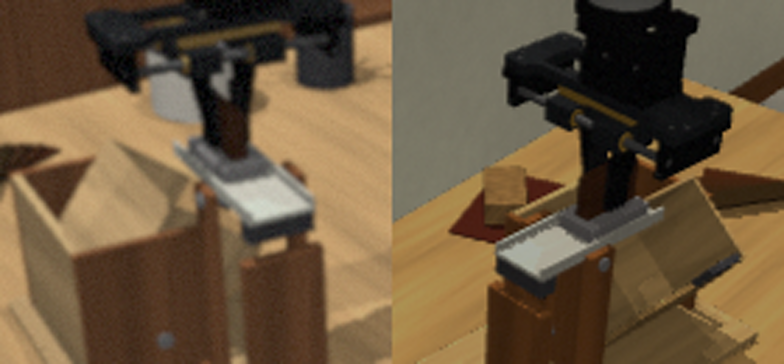

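Call:
servo_tool(increments=[[[0, 0, 0, 0, 0, 0, 0.2], [0, 0, 0, 0, 0, 0, 0.2], [0, 0, 0, 0, 0, 0, 0.2], [0, 0, 0, 0, 0, 0, 0.2], [0, 0, 0, 0, 0, 0, 0.2], [0, 0, 0, 0, 0, 0, 0.2], [0, 0, 0, 0, 0, 0, 0.2], [0, 0, 0, 0, 0, 0, 0.2], [0, 0, 0, 0, 0, 0, 0.2], [0, 0, 0, 0, 0, 0, 0.2]]])

```text
time_s: 15.9
tool_pos: [0.5759, -0.107, 0.2296]
tool_rot: [180.0, 0.0, 82.8]
force: [0.6, 0.2, -0.4]
grip_width: 0.0522
```

```bash
python3 -c "
from tgt import *
for n in ['scene','side','wrist']: grab(n,'10')
a=cv2.imread('pics/scene10.png')[130:260,150:290];b=cv2.imread('pics/side10.png')[80:210,290:430]
cv2.imwrite('pics/e10.png',cv2.resize(np.hstack([a,b]),None,fx=2.8,fy=2.8,interpolation=2))
"
```

```text
(no output)
```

View pics/e10.png

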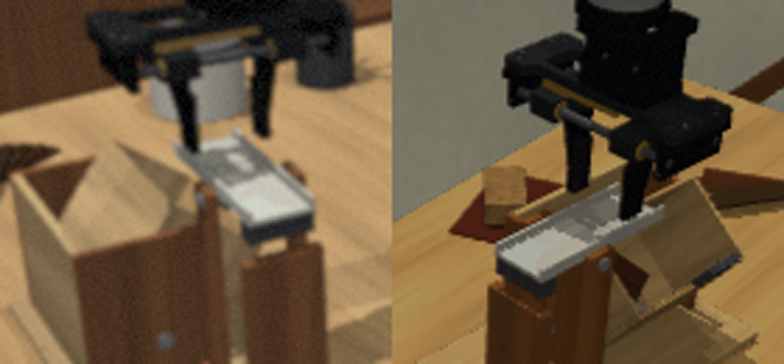

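Call:
servo_tool(increments=[[[0, 0, -0.03, 0, 0, 0, 0], [0, 0, -0.07, 0, 0, 0, -0.5], [-0.03, -0.03, -0.12, 0, 0, 0, -1], [-0.07, -0.06, -0.15, 0, 0, 0, -1], [-0.11, -0.09, -0.15, 0, 0, 0, -1], [-0.13, -0.11, -0.15, 0, 0, 0, -1], [-0.13, -0.11, -0.15, 0, 0, 0, -1], [-0.13, -0.11, -0.15, 0, 0, 0, -1]]])

```text
time_s: 16.85
tool_pos: [0.4499, -0.223, 0.3803]
tool_rot: [179.9, -0.0, 82.6]
force: [0.6, 0.5, -0.2]
grip_width: 0.0019
```

```bash
python3 -c "
from tgt import *
for n in ['scene','side','wrist']: grab(n,'11')
crop('side11','f1',330,120,450,210)
crop('scene11','f2',130,150,270,260)
"
```

```text
f1 scale 6.666666666666667
f2 scale 5.454545454545454
```

View pics/f1.png

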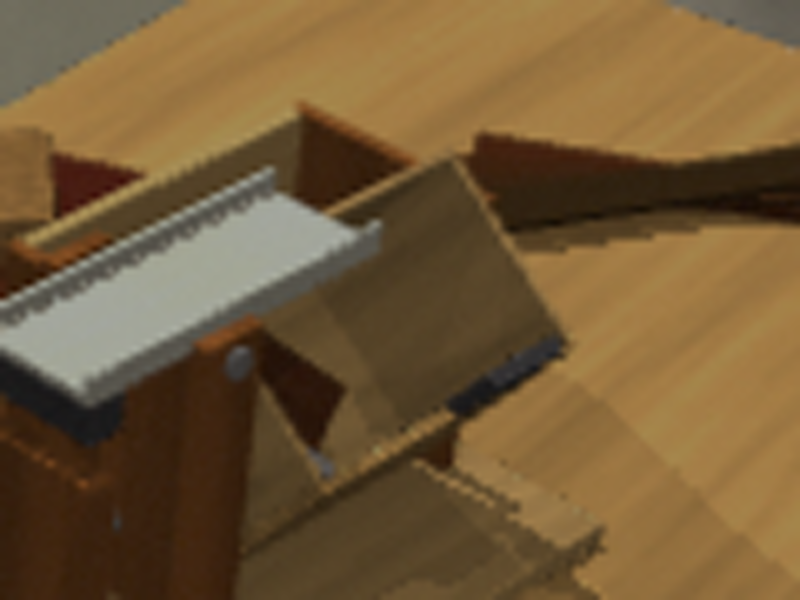

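View pics/f2.png

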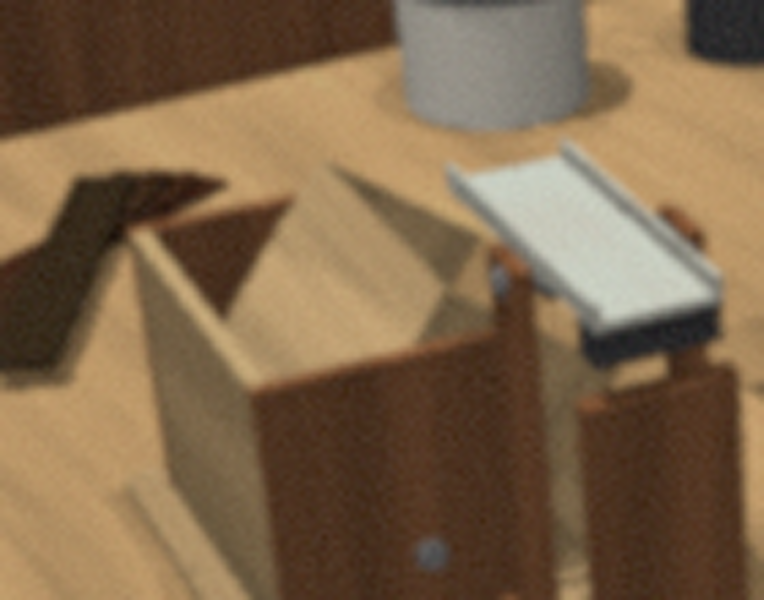

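View pics/wrist11.png

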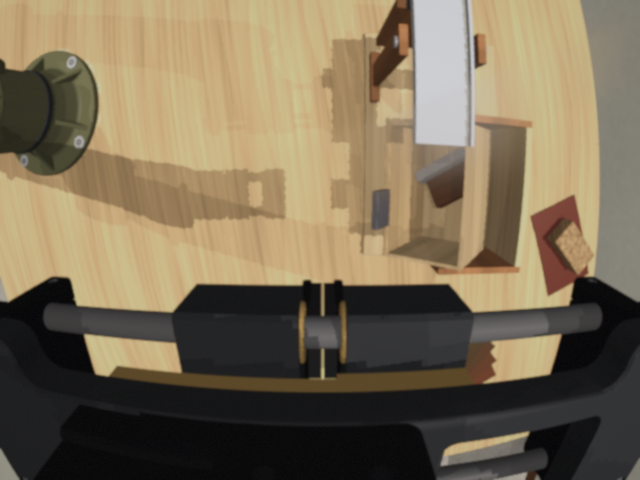

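```bash
python3 -c "
from tgt import *
inc(sw(-.088,-.141,.22),Rdown());inc(sw(-.088,-.141,.116),Rdown())
W=load('wrist11')
P=onz(W,(380,208),.137,True);print(P)
"
```

```text
cur [ 0.4514 -0.2206  0.379 ] [-1.7996e+02 -2.0000e-02  8.2960e+01] F [-0.28 -0.39 -0.22] g 0.0004 t 17.0
target [ 0.4728 -0.2193  0.22  ] inc [0.0039 0.0211 0.159 ] rot [-0.04 -0.02  0.15]
cur [ 0.4514 -0.2206  0.379 ] [-1.7996e+02 -2.0000e-02  8.2960e+01] F [-0.28 -0.39 -0.22] g 0.0004 t 17.0
target [ 0.4728 -0.2193  0.116 ] inc [0.0039 0.0212 0.263 ] rot [-0.04 -0.02  0.15]
[ 0.51561155 -0.22444563  0.137     ]
```

Call:
servo_tool(increments=[[[0.003, 0.01, 0.04, 0, 0, 0, -1], [0.003, 0.021, 0.085, 0, 0, 0, -1], [0.003, 0.021, 0.13, 0, 0, 0, -1], [0.003, 0.021, 0.17, 0, 0, 0, -1], [0.003, 0.021, 0.205, 0, 0, 0, -1], [0.003, 0.021, 0.235, 0, 0, 0, -1], [0.003, 0.021, 0.255, 0, 0, 0, -1], [0.003, 0.021, 0.263, 0, 0, 0, -1], [0.003, 0.021, 0.263, 0, 0, 0, -1], [0.003, 0.021, 0.263, 0, 0, 0, -1]]])

```text
time_s: 18.0
tool_pos: [0.4727, -0.2217, 0.1173]
tool_rot: [179.9, 0.0, 82.9]
force: [0.8, -0.3, 0.8]
grip_width: 0.0005
```

```bash
python3 -c "
from tgt import *
inc(sw(-.070,-.141,.116),Rdown())
for n in ['scene','side','wrist']: grab(n,'12')
crop('side12','g1',330,70,470,175)
"
```

```text
cur [ 0.4727 -0.2217  0.1173] [1.7993e+02 2.0000e-02 8.2860e+01] F [ 0.76 -0.27  0.84] g 0.0005 t 18.0
target [ 0.4906 -0.2215  0.116 ] inc [0.0024 0.0177 0.0014] rot [0.07 0.02 0.06]
g1 scale 5.714285714285714
```

View pics/g1.png

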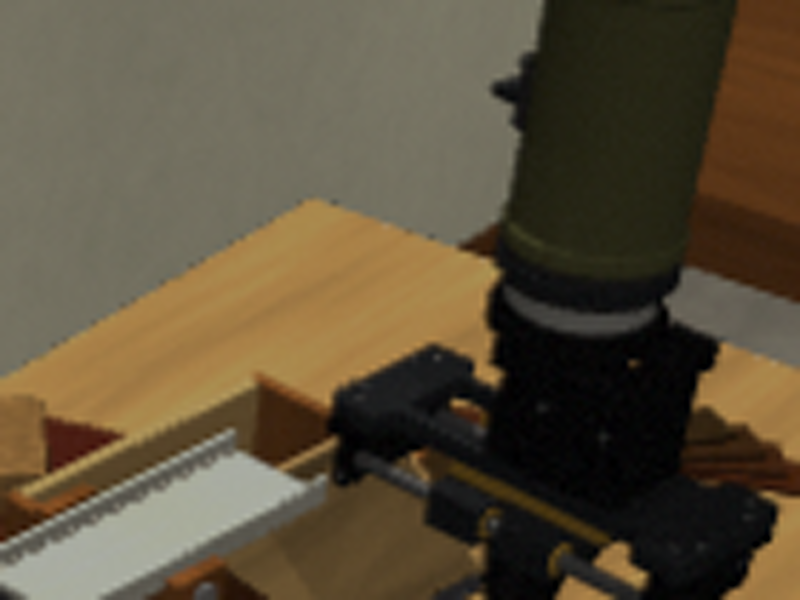

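View pics/wrist12.png

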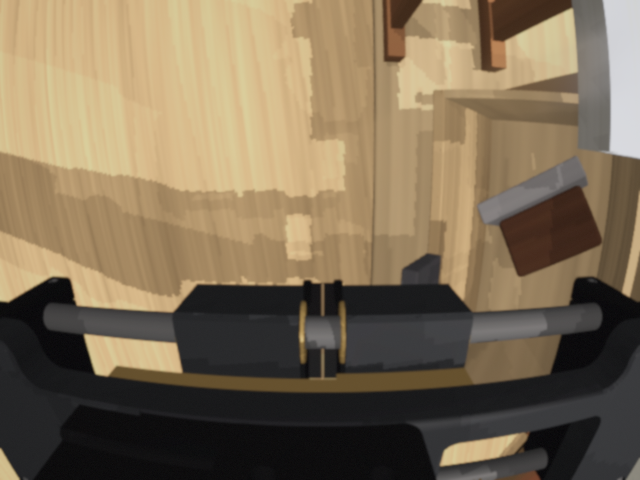

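Call:
servo_tool(increments=[[[0.001, 0.008, 0, 0, 0, 0, -1], [0.002, 0.015, -0.002, 0, 0, 0, -1], [0.002, 0.021, -0.006, 0, 0, 0, -1], [0.002, 0.027, -0.012, 0, 0, 0, -1], [0.002, 0.033, -0.018, 0, 0, 0, -1], [0.002, 0.039, -0.024, 0, 0, 0, -1], [0.002, 0.045, -0.029, 0, 0, 0, -1], [0.002, 0.051, -0.033, 0, 0, 0, -1], [0.002, 0.057, -0.037, 0, 0, 0, -1], [0.002, 0.063, -0.041, 0, 0, 0, -1], [0.002, 0.068, -0.044, 0, 0, 0, -1], [0.002, 0.073, -0.047, 0, 0, 0, -1], [0.002, 0.075, -0.048, 0, 0, 0, -1]]])

```text
time_s: 19.45
tool_pos: [0.5475, -0.2293, 0.1648]
tool_rot: [179.9, 0.0, 82.8]
force: [-0.5, -0.3, 0.7]
grip_width: 0.0005
```

```bash
python3 -c "
from tgt import *
inc(sw(.006,-.141,.172),Rdown())
for n in ['scene','side','wrist']: grab(n,'13')
a=cv2.imread('pics/scene13.png')[120:270,120:280];b=cv2.imread('pics/side13.png')[80:230,310:470]
cv2.imwrite('pics/g2.png',cv2.resize(np.hstack([a,b]),None,fx=2.5,fy=2.5,interpolation=2))
"
```

```text
cur [ 0.5475 -0.2293  0.1648] [1.7993e+02 2.0000e-02 8.2820e+01] F [-0.47 -0.34  0.71] g 0.0005 t 19.45
target [ 0.566 -0.231  0.172] inc [ 0.0006  0.0186 -0.0071] rot [0.07 0.02 0.02]
```

View pics/g2.png

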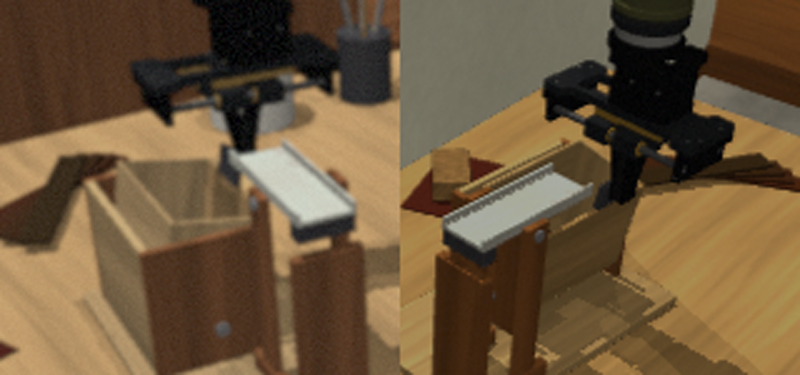

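View pics/wrist13.png

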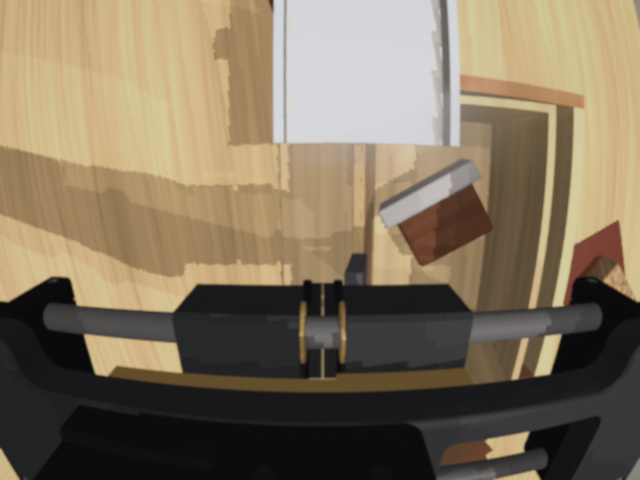

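Call:
servo_tool(increments=[[[0, 0.004, -0.002, 0, 0, 0, -1], [0, 0.008, -0.004, 0, 0, 0, -1], [0, 0.012, -0.006, 0, 0, 0, -1], [0, 0.015, -0.007, 0, 0, 0, -1], [0, 0.018, -0.007, 0, 0, 0, -1], [0, 0.018, -0.007, 0, 0, 0, -1]]])

```text
time_s: 20.2
tool_pos: [0.56, -0.2307, 0.171]
tool_rot: [-179.4, -0.1, 82.8]
force: [-13.3, 4.7, 6.6]
grip_width: 0.0004
```

Call:
servo_tool(increments=[[[0, 0.002, 0, 0, 0, 0, -1], [0, 0.004, 0, 0, 0, 0, -1], [0, 0.004, 0, 0, 0, 0, -1]]])

```text
time_s: 20.5
tool_pos: [0.5657, -0.2317, 0.1723]
tool_rot: [-179.7, -0.1, 82.8]
force: [-5.7, 0.7, 5.9]
grip_width: 0.0003
```

```bash
python3 -c "
from tgt import *
inc(sw(.006,-.141,.172),Rdown())
for n in ['scene','side','wrist']: grab(n,'14')
a=cv2.imread('pics/scene14.png')[120:270,120:280];b=cv2.imread('pics/side14.png')[80:230,310:470]
cv2.imwrite('pics/g3.png',cv2.resize(np.hstack([a,b]),None,fx=2.5,fy=2.5,interpolation=2))
"
```

```text
cur [ 0.5657 -0.2317  0.1723] [-1.797e+02 -7.000e-02  8.276e+01] F [-5.74  0.74  5.87] g 0.0003 t 20.5
target [ 0.566 -0.231  0.172] inc [0.0007 0.0002 0.0003] rot [-0.3  -0.07 -0.04]
```

View pics/g3.png

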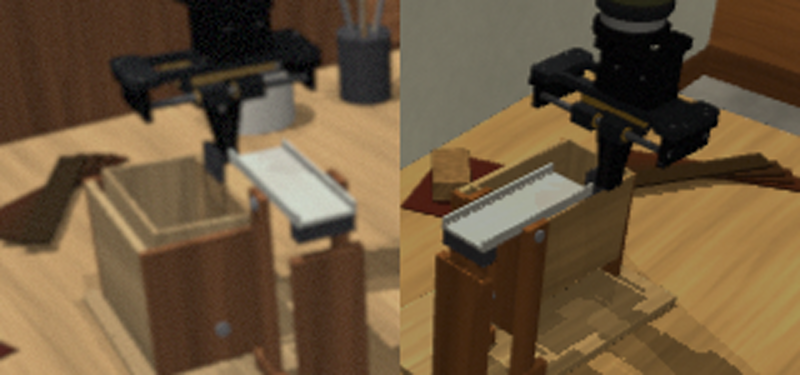

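View pics/wrist14.png

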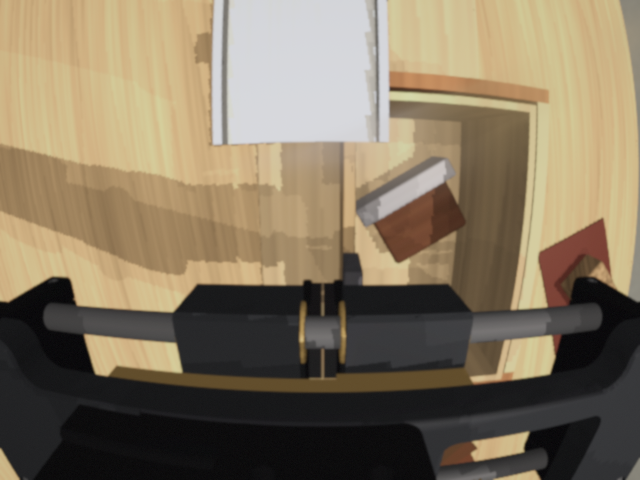

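Call:
servo_tool(increments=[[[0, 0.002, 0, 0, 0, 0, -1], [0, 0.004, 0, 0, 0, 0, -1], [0, 0.004, 0, 0, 0, 0, -1]]])

```text
time_s: 20.95
tool_pos: [0.5717, -0.2325, 0.1716]
tool_rot: [-179.9, -0.0, 82.8]
force: [-4.8, 0.4, 2.4]
grip_width: 0.0004
```

Call:
servo_tool(increments=[[[0, 0.002, 0, 0, 0, 0, -1], [0, 0.004, 0, 0, 0, 0, -1], [0, 0.004, 0, 0, 0, 0, -1]]])

```text
time_s: 21.25
tool_pos: [0.5718, -0.2325, 0.1716]
tool_rot: [-179.4, -0.1, 82.8]
force: [-15.2, 4.9, 9.6]
grip_width: 0.0007
```

Call:
servo_tool(increments=[[[0, 0.002, 0, 0, 0, 0, -1], [0, 0.003, 0, 0, 0, 0, -1], [0, 0.003, 0, 0, 0, 0, -1]]])

```text
time_s: 21.55
tool_pos: [0.5719, -0.2325, 0.1716]
tool_rot: [-179.1, -0.2, 82.7]
force: [-22.8, 5.7, 15.7]
grip_width: 0.0005
```

Hard stop reached at x = 0.572 while the force rises to 23 N, so the bin should be shut. I'll back off and check that it stays.

Call:
servo_tool(increments=[[[0, -0.01, 0, 0, 0, 0, -1], [0, -0.03, 0, 0, 0, 0, -1], [0, -0.06, -0.01, 0, 0, 0, -1], [0, -0.08, -0.05, 0, 0, 0, -1], [0, -0.08, -0.1, 0, 0, 0, -1], [0, -0.08, -0.15, 0, 0, 0, -1], [0, -0.08, -0.18, 0, 0, 0, -1], [0, -0.08, -0.18, 0, 0, 0, -1], [0, -0.08, -0.18, 0, 0, 0, -1], [0, -0.08, -0.18, 0, 0, 0, -1]]])

```text
time_s: 22.55
tool_pos: [0.4996, -0.223, 0.3499]
tool_rot: [-179.9, -0.0, 82.8]
force: [-0.1, 0.5, -0.1]
grip_width: 0.0003
```

```bash
python3 -c "
from tgt import *
for n in ['scene','side','wrist']: grab(n,'15')
print({n:proj(load(n+'15'),sw(.025,-.141,.19),n=='wrist')[0].round(1) for n in('scene','side','wrist')})
a=cv2.imread('pics/scene15.png')[120:270,120:280];b=cv2.imread('pics/side15.png')[80:230,290:450]
cv2.imwrite('pics/g4.png',cv2.resize(np.hstack([a,b]),None,fx=2.5,fy=2.5,interpolation=2))
for n,x in (('scene',(130,150,290,310)),('side',(270,110,430,250))):
  x0,y0,x1,y1=x; d=cv2.absdiff(cv2.imread(f'pics/{n}15.png'),cv2.imread(f'pics/{n}2.png'))[y0:y1,x0:x1]; print(n,d.mean(), (d.max(2)>40).sum())
cv2.imwrite('pics/scenefull.png',cv2.imread('pics/scene15.png'))
"
```

```text
{'scene': array([202.7, 178.5]), 'side': array([388.9, 144.9]), 'wrist': array([417.6, 228. ])}
scene 4.394609375 307
side 6.152291666666667 1008
```

View pics/g4.png

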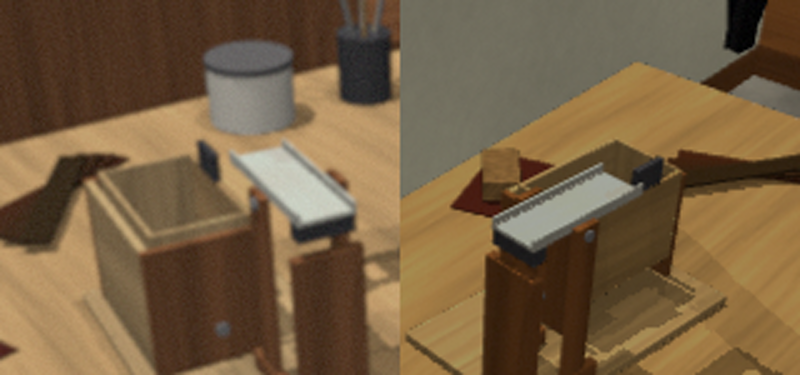

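View pics/wrist15.png

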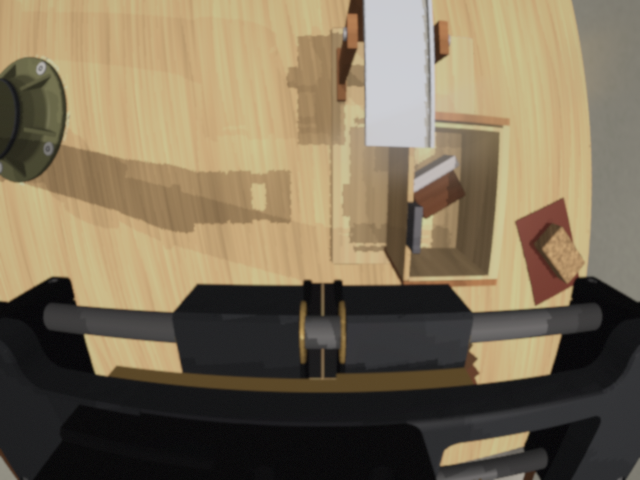

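View pics/scenefull.png

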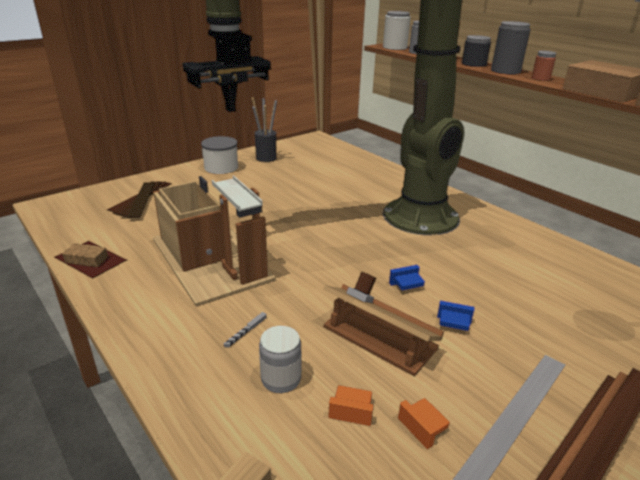

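```bash
python3 -c "
from cell import env
o=env.get_obs();print(o['time_s'],o['force']);print(env.sign_off())"
```

```text
22.7 [0.10962914 0.43856175 0.07233364]
the job is handed in; nothing more can be done
None
```

The long weight is in the bin, the bin is clicked shut, and I handed the job in at 22.7 s of the 64 s allowed.

- **Opening the bin:** I pulled it by the tab. It passed the catch at about 11 N and went fully open; the wrist image put the tab where 0.65 rad predicts.
- **Placing the weight:** I picked the long weight off the rest by its bar and set it level on the tray, with its middle about 48 mm past the pivot. I let go only after firm contact. That contact was about 4.5 N, more than the 1 N first touch the task advises. It tipped the tray and slid into the bin, where it lies on its side.
- **Shutting the bin:** I pushed it past the catch to a hard stop, with the force rising to 23 N in x there, then backed off.

**Last checks:**
- The bin stays shut, with the tab back at its original place in the scene and side images.
- The weight is visible inside the bin, and the tray is level again.
- The short weight, tin and drill bit look unmoved in the final scene image.
- The robot touches nothing: force is about 0 N and the gripper is clear of the station.

One measurement disagreed: the bin reached its stop about 6 mm further in than I had worked out. I put that down to the fingers being thinner than I assumed.

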